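Feeler-gauge the slotted plates and show the pinched one

TASK

Slide the feeler gauge's blade into the gap of every plate along the fence, fully home until the gauge's foot meets the plate; in the one plate that is pinched inside, firm resistance stops it early, so stop there and do not force it. When every plate has been gauged, show the pinched one to the inspection camera: hold it level and still for two seconds above the middle of the yellow mark, at the height of the red pointers, and then lay it flat on the middle of that mark. Finish with all the sound plates lying flat in the green tray and the gauge standing upright on its blue mat.

Things in the scene. Friction and masses are not known exactly. Their poses are not given: they have to be found in the camera images.
- gauge_mid (a point): feeler gauge, 0.25 kg: orange handle 30 (x) x 18 (y) mm, 12 to 58 mm above the underside, on a black foot 50 (x) x 40 (y) x 12 (z) mm; steel blade 16 mm wide, 4 mm thick, sticks out level along +x from the foot's front (x = +25 mm). This point: on the handle's axis 30 mm above the underside; z up. Grasp across the 18 mm from above. Starts standing on the mat, blade roughly towards the robot
- blade_tip (a point): middle of the free end of the gauge's blade: 75 mm ahead (+x) of the handle's axis, 6 mm above the underside of the foot; axes as the gauge's
- gauge_mat: fixed flat blue mat, 110 (x) x 150 (y) x 2 mm, the gauge's place; origin at the centre of its underside, on the bench
- fence: fixed dark steel bar on the bench behind the row of plates, 20 (x) x 460 (y) x 30 (z) mm; origin at the centre of its underside; its front face (x = -10 mm) is the plates' backstop
- tray_floor (a point): centre of the upper side of the floor of a fixed shallow green tray, 150 (x) x 216 (y) mm outside, walls 4 mm thick, rims 8 mm above this floor; the floor is 4 mm above the bench. Tray and inspection stand may change sides from start to start
- view_mark (a point): viewing point of the fixed inspection stand, 140 mm above the bench and straight above lay_mark, at the height of two red pointers whose tips are 70 mm behind it (+x), 35 mm to either side; the shown plate's centre belongs here. A column with a camera, up to 50 mm wide (base 80) and 210 mm high, stands 95 to 155 mm behind it (+x); all else round it is free
- lay_mark (a point): centre of the yellow mark, 110 (x) x 80 (y) mm, on the stand's flat base plate (160 x 160 x 4 mm), 4 mm above the bench; axes as the stand's
- plate_0_mid (a point): one of three or four outwardly identical steel plates, 90 (x) x 44 (y) x 24 (z) mm, 0.2 to 0.4 kg, loose, back near the fence; None if absent. This point: its centre, 12 mm up; z up, x from front to closed back. A gap 26 mm wide, 10 mm high, centred on this height, opens in the front face (x = -45 mm). Grasp across the 44 mm from above
- plate_1_mid (a point): one of three or four outwardly identical steel plates, 90 (x) x 44 (y) x 24 (z) mm, 0.2 to 0.4 kg, loose, back near the fence; None if absent. This point: its centre, 12 mm up; z up, x from front to closed back. A gap 26 mm wide, 10 mm high, centred on this height, opens in the front face (x = -45 mm). Grasp across the 44 mm from above
- plate_2_mid (a point): one of three or four outwardly identical steel plates, 90 (x) x 44 (y) x 24 (z) mm, 0.2 to 0.4 kg, loose, back near the fence; None if absent. This point: its centre, 12 mm up; z up, x from front to closed back. A gap 26 mm wide, 10 mm high, centred on this height, opens in the front face (x = -45 mm). Grasp across the 44 mm from above
- plate_3_mid (a point): one of three or four outwardly identical steel plates, 90 (x) x 44 (y) x 24 (z) mm, 0.2 to 0.4 kg, loose, back near the fence; None if absent. This point: its centre, 12 mm up; z up, x from front to closed back. A gap 26 mm wide, 10 mm high, centred on this height, opens in the front face (x = -45 mm). Grasp across the 44 mm from above
- shoe_0 (a joint): how far the shoe hidden in plate_0's gap has been pushed (m), 0 at the start; None if absent. It lies 12 mm inside the mouth, slides with under 1 N and stays where left. A sound plate takes the blade 50 mm, up to the gauge's foot (shoe 0.038); the single pinched plate (always present, anywhere in the row, not visible from outside) stops it dead 18 mm in (0.006)
- shoe_1 (a joint): how far the shoe hidden in plate_1's gap has been pushed (m), 0 at the start; None if absent. It lies 12 mm inside the mouth, slides with under 1 N and stays where left. A sound plate takes the blade 50 mm, up to the gauge's foot (shoe 0.038); the single pinched plate (always present, anywhere in the row, not visible from outside) stops it dead 18 mm in (0.006)
- shoe_2 (a joint): how far the shoe hidden in plate_2's gap has been pushed (m), 0 at the start; None if absent. It lies 12 mm inside the mouth, slides with under 1 N and stays where left. A sound plate takes the blade 50 mm, up to the gauge's foot (shoe 0.038); the single pinched plate (always present, anywhere in the row, not visible from outside) stops it dead 18 mm in (0.006)
- shoe_3 (a joint): how far the shoe hidden in plate_3's gap has been pushed (m), 0 at the start; None if absent. It lies 12 mm inside the mouth, slides with under 1 N and stays where left. A sound plate takes the blade 50 mm, up to the gauge's foot (shoe 0.038); the single pinched plate (always present, anywhere in the row, not visible from outside) stops it dead 18 mm in (0.006)
Not all that is in view belongs to the job. Leave any orange look-alike of the part that bears plate_3_mid alone.

How it is judged:
On the way, in this order (a step that is already met when the one before it is completed fails the run):
1. every plate present has been gauged: the blade has pushed the shoe more than 32 mm back in each sound plate, and has reached the stop (shoe more than 3 mm back) in the pinched one (((value of joint shoe_0 above 0.003 m and value of joint each of shoe_1, shoe_2, shoe_3 above 0.032 m) or (value of joint each of shoe_0, shoe_2, shoe_3 above 0.032 m and value of joint shoe_1 above 0.003 m) or (value of joint each of shoe_0, shoe_1, shoe_3 above 0.032 m and value of joint shoe_2 above 0.003 m) or (value of joint each of shoe_0, shoe_1, shoe_2 above 0.032 m and value of joint shoe_3 above 0.003 m))), for 0.1 s.
2. the pinched plate is held at the viewing point for 1 s: its centre within 20 mm sideways and 15 mm in height, level within 0.15 rad (((horizontal distance between plate_0_mid and view_mark below 0.02 m and z of plate_0_mid in the frame of view_mark between -0.015 and 0.015 m and angle between plate_0_mid's own z axis and vertical below 0.15 rad and value of joint shoe_0 below 0.012 m) or (horizontal distance between plate_1_mid and view_mark below 0.02 m and z of plate_1_mid in the frame of view_mark between -0.015 and 0.015 m and angle between plate_1_mid's own z axis and vertical below 0.15 rad and value of joint shoe_1 below 0.012 m) or (horizontal distance between plate_2_mid and view_mark below 0.02 m and z of plate_2_mid in the frame of view_mark between -0.015 and 0.015 m and angle between plate_2_mid's own z axis and vertical below 0.15 rad and value of joint shoe_2 below 0.012 m) or (horizontal distance between plate_3_mid and view_mark below 0.02 m and z of plate_3_mid in the frame of view_mark between -0.015 and 0.015 m and angle between plate_3_mid's own z axis and vertical below 0.15 rad and value of joint shoe_3 below 0.012 m))), for 1 s.
At the end, for the whole second after the job is handed in: Sound plates lie flat in the tray, centres within 50 mm (x) and 90 mm (y) of its centre; the pinched one lies flat, centre within 30 mm (x, y) of the yellow mark's; the gauge stands upright, axis within 45 mm (x), 60 mm (y) of the mat's centre; all gauged, released and at rest (((x of plate_0_mid in the frame of tray_floor between -0.05 and 0.05 m and y of plate_0_mid in the frame of tray_floor between -0.09 and 0.09 m and z of plate_0_mid in the frame of tray_floor between 0.007 and 0.017 m and angle between plate_0_mid's own z axis and vertical below 0.08 rad and value of joint shoe_0 above 0.032 m) or (x of plate_0_mid in the frame of lay_mark between -0.03 and 0.03 m and y of plate_0_mid in the frame of lay_mark between -0.03 and 0.03 m and z of plate_0_mid in the frame of lay_mark between 0.007 and 0.017 m and angle between plate_0_mid's own z axis and vertical below 0.08 rad and value of joint shoe_0 between 0.003 and 0.012 m)) and ((x of plate_1_mid in the frame of tray_floor between -0.05 and 0.05 m and y of plate_1_mid in the frame of tray_floor between -0.09 and 0.09 m and z of plate_1_mid in the frame of tray_floor between 0.007 and 0.017 m and angle between plate_1_mid's own z axis and vertical below 0.08 rad and value of joint shoe_1 above 0.032 m) or (x of plate_1_mid in the frame of lay_mark between -0.03 and 0.03 m and y of plate_1_mid in the frame of lay_mark between -0.03 and 0.03 m and z of plate_1_mid in the frame of lay_mark between 0.007 and 0.017 m and angle between plate_1_mid's own z axis and vertical below 0.08 rad and value of joint shoe_1 between 0.003 and 0.012 m)) and ((x of plate_2_mid in the frame of tray_floor between -0.05 and 0.05 m and y of plate_2_mid in the frame of tray_floor between -0.09 and 0.09 m and z of plate_2_mid in the frame of tray_floor between 0.007 and 0.017 m and angle between plate_2_mid's own z axis and vertical below 0.08 rad and value of joint shoe_2 above 0.032 m) or (x of plate_2_mid in the frame of lay_mark between -0.03 and 0.03 m and y of plate_2_mid in the frame of lay_mark between -0.03 and 0.03 m and z of plate_2_mid in the frame of lay_mark between 0.007 and 0.017 m and angle between plate_2_mid's own z axis and vertical below 0.08 rad and value of joint shoe_2 between 0.003 and 0.012 m)) and ((x of plate_3_mid in the frame of tray_floor between -0.05 and 0.05 m and y of plate_3_mid in the frame of tray_floor between -0.09 and 0.09 m and z of plate_3_mid in the frame of tray_floor between 0.007 and 0.017 m and angle between plate_3_mid's own z axis and vertical below 0.08 rad and value of joint shoe_3 above 0.032 m) or (x of plate_3_mid in the frame of lay_mark between -0.03 and 0.03 m and y of plate_3_mid in the frame of lay_mark between -0.03 and 0.03 m and z of plate_3_mid in the frame of lay_mark between 0.007 and 0.017 m and angle between plate_3_mid's own z axis and vertical below 0.08 rad and value of joint shoe_3 between 0.003 and 0.012 m)) and x of gauge_mid in the frame of gauge_mat between -0.045 and 0.045 m and y of gauge_mid in the frame of gauge_mat between -0.06 and 0.06 m and angle between gauge_mid's own z axis and vertical below 0.08 rad and height (world z) of gauge_mid below 0.036 m and linear speed of each of plate_0, plate_1, plate_2, plate_3, gauge below 0.02 m/s); the robot touches nothing.
It fails at once if the gauge forced against a plate with more than 45 N (contact force between gauge and plate_0 above 45 N or contact force between gauge and plate_1 above 45 N or contact force between gauge and plate_2 above 45 N or contact force between gauge and plate_3 above 45 N).
Of plate_0, plate_3 only 1 to 2 are there at a start; the rules pass over those that are not, and their reading is None.
At some moment in a run one of gauge, plate_0, plate_1, plate_2, plate_3 may be knocked a few centimetres aside while the robot is not near it.
It also fails if it takes over 210 s, if anything falls off the work surface, if the arm or the gripper's body presses on something with over 40 N, if the wrist force passes 120 N, or if a joint passes its speed limit or range.

ROBOT

A 6-joint arm with a two-finger parallel gripper is mounted at the origin on the work surface; the furniture and walls round the work are solid. World frame = base frame: x ahead of the robot, y to its left, z up, the work surface at z = 0. Lengths are in m, angles in rad, forces in N, time in s.
With the tool pointing down it reaches from about 0.35 to 0.975 m from the base axis. Payload 4.9 kg.
Tool frame: the origin (TCP) lies at the very end of the fingers, on their centre line; the grasp point (between the pads) lies manip.grip_point_offset behind it (manip.grip_point_offset is the distance from the TCP to the grasp point, in m); z points along the fingers, y is the line along which they close (so a half turn about z gives the same grasp; the last joint's range is limited). The gripper opens to 85 mm and grips with 20 to 120 N. Pads are 22 mm wide; open, the fingers measure 114 mm over their backs; the gripper's body (76 mm by 85 mm) begins 54 mm behind the grasp point. The pads swing forward as they close: fully open they stand 13 mm farther back than shut.
Start: joints at [-1.298, 0.053, 1.613, -0, 1.476, -0.119], TCP at [0.239, -0.578, 0.231] pointing down, gripper open.
Joint ranges: [-3.01, 3.01], [-1.01, 2.22], [0.06, 2.58], [-1.02, 4.17], [0.09, 2.62], [-3.14, 3.14]. Speed limits (rad/s): [2.57, 2.57, 3.14, 3.14, 3.14, 3.14].

INTERFACE

Orientations are given as a unit quaternion [w, x, y, z].
In Python, from plant import manip gives the robot as it stands.
- The arm moves only by the shell command python3 -m crank 'ROWS' [OPENING]. ROWS is JSON, a list of rows, each an object of numbers: "x", "y", "z": the shift along the tool's x, y, z in cm; "turn": the turn about the tool's z in rad. In form: [{"x": .., "y": .., "z": .., "turn": ..}, ...]. A call has 1 to 5 rows; each row shifts and turns the commanded pose from where the row before left it, along the tool's axes as they then stand; what a row does not reach is not made up. A row lasts 1/10 s, in which the tool goes at most 50 mm and 8.59 degrees, less where a joint would pass 70% of its speed; a pose out of reach is approached as far as the arm can. A call with a gripper value outside its range is refused whole. OPENING is the opening in per cent of the stroke, from 0 (shut) to 100 (fully open), set as the call begins (- or left out, the last holds). The fingers move at their own pace and stop on an object; the grip force is fixed at half the most. Time passes only in rows, so rows that do not move let the fingers close. It gives the time, the measured TCP pose, the force, the opening and the grip force at its end, in the units of the state.
- manip.state(): the state, without advancing time (a new reading comes with each control period).
- manip.grab_frame(name): name is "scene" or "top" or "wrist"; returns (picture, depth): 384x512x3 uint8, red, green, blue; 384x512 float32, m along the optical axis (not along the pixel's ray), 0 where there is no reading.
- manip.camera_model(name): a dict with "mtx" (3x3 intrinsics, pixels), "world_to_cam" (4x4, takes a point from world to camera coordinates). Camera axes: x right, y down, z forward; pixel columns grow to the right and rows downward; lengths in m; the calibration is good to about 2 mm. A picture is of the moment at which its call begins: read the wrist's pose just before it. camera_model takes no time and is no camera call; for the wrist camera it gives the pose at the moment of the call.
- manip.job_done(): hands the job in; it is judged then, once.
The state is a dict: "time": time; "joint_pos": joint angles; "joint_vel": joint speeds; "joint_efforts": joint torques, N m; "tool_pos": TCP position; "tool_rot": TCP orientation; "contact_force": force on the tool from outside, world axes, zero at the start; "ft_torque": the same for the moment, N m; "gripper_width": opening from 0.0 (shut) to 1.0 (fully open); "grasp_force": force on a finger pad.
Only numpy, scipy, OpenCV 4.12 (cv2) and the standard library are available. Lean on these libraries where they do the work, as an engineer would, in place of code of your own. Each camera call takes 0.05 s, during which the arm holds its last target. There are 200 camera calls.

## Working session

There is one attempt and no reset: what is moved stays moved. The work goes in short steps, Python scripts to look and compute and a shell command to move; the robot and the scene stay as the last step left them, time stands still between calls to the robot, and variables do not carry over. Pictures are saved under pics/ and viewed, at most 14 in all, crops included, and the job is handed in when it is done.

```bash
mkdir -p pics; ls; cat > h.py <<'E'
import numpy as np, cv2, json
from plant import manip
def grab(n,f=None):
    m=manip.camera_model(n); im,d=manip.grab_frame(n)
    if f: cv2.imwrite('pics/'+f,im[:,:,::-1])
    return im,d,np.array(m['mtx']),np.array(m['world_to_cam'])
def cloud(d,K,T):
    v,u=np.mgrid[:d.shape[0],:d.shape[1]]
    P=np.stack([(u-K[0,2])/K[0,0]*d,(v-K[1,2])/K[1,1]*d,d],-1)
    Ti=np.linalg.inv(T); W=P@Ti[:3,:3].T+Ti[:3,3]; W[d<=0]=np.nan
    return W
E
python3 - <<'E'
from h import *
s=manip.state();print(s, manip.grip_point_offset)
for n in('scene','top'):
    im,d,K,T=grab(n,n+'0.png'); np.savez(n+'0.npz',im=im,d=d,K=K,T=T)
a=cv2.imread('pics/scene0.png');b=cv2.imread('pics/top0.png')
print(K,T)
E
```

```text
pics
{'time': 0.0, 'joint_pos': array([-1.29798820e+00,  5.33575714e-02,  1.61429023e+00,  1.78384796e-05,
        1.47597426e+00, -1.19021833e-01]), 'joint_vel': array([ 3.30797818e-04,  1.46261810e-03,  7.50284613e-04, -6.96960206e-04,
       -2.38654300e-03, -5.53645625e-05]), 'joint_efforts': array([-5.83497786e-04, -3.93681085e+01, -3.70178425e+01, -1.57609684e-04,
        6.97144977e-03, -4.54505425e-05]), 'tool_pos': array([ 0.23850107, -0.57704029,  0.23006481]), 'tool_rot': array([-1.01238623e-03,  9.80869627e-01,  1.94663157e-01, -6.90947287e-05]), 'contact_force': array([ 0.41578958, -0.0209724 , -0.18457097]), 'ft_torque': array([ 0.00011807, -0.0463661 ,  0.05420318]), 'grasp_force': 0.0, 'gripper_width': 0.9975208796106071} 0.0187
[[483.84265719   0.         259.44529309]
 [  0.         483.84265719 189.57780488]
 [  0.           0.           1.        ]] [[ 2.59906234e-02 -9.99651749e-01  4.56822638e-03 -3.45311059e-04]
 [-9.81859659e-01 -2.63860829e-02 -1.87764172e-01  4.58197647e-01]
 [ 1.87819320e-01  3.94750675e-04 -9.82203516e-01  1.51779048e+00]
 [ 0.00000000e+00  0.00000000e+00  0.00000000e+00  1.00000000e+00]]
```

View pics/top0.png

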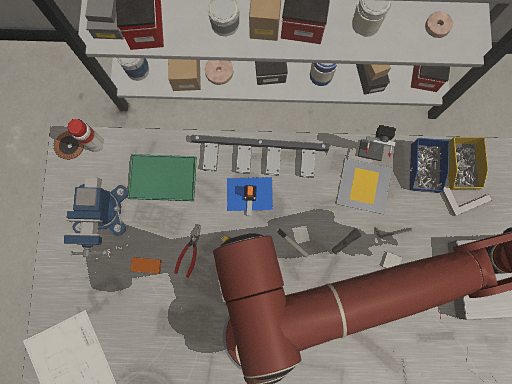

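View pics/scene0.png

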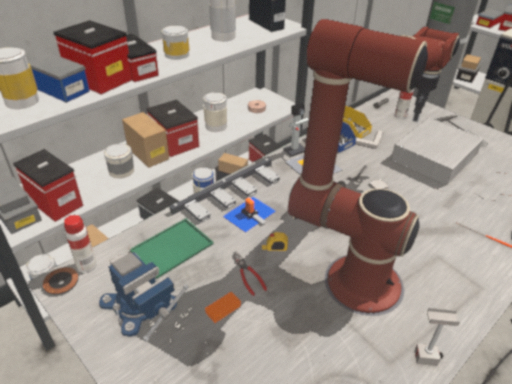

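The top view shows four plates at (209,156), (243,159), (273,161) and (308,162). The gauge is at (250,192) on the blue mat with its blade towards the robot. The tray is at (162,177), and the stand's yellow mark is at (364,186) with its column at (380,140). The orange block at (146,265) lies far from the fence and is the look-alike, so I'll leave it alone.

```bash
cat >> h.py <<'E'
def rects(W,im,mask,amin=40):
    out=[]
    n,l,st,c=cv2.connectedComponentsWithStats(mask.astype(np.uint8))
    for i in range(1,n):
        if st[i,4]<amin: continue
        p=W[l==i]; p=p[~np.isnan(p[:,0])]
        r=cv2.minAreaRect((p[:,:2]*1000).astype(np.float32))
        out.append((c[i].round(0),st[i,4],np.round(r[0],1),np.round(r[1],0),round(r[2],1),np.round(np.median(p[:,2])*1000,1),np.round(p[:,2].max()*1000,1)))
    return out
E
python3 - <<'E'
from h import *
z=np.load('top0.npz');im,d,K,T=z['im'],z['d'],z['K'],z['T'];W=cloud(d,K,T)
hsv=cv2.cvtColor(im,cv2.COLOR_RGB2HSV);H,S,V=[hsv[...,i].astype(int) for i in range(3)]
roi=np.zeros(d.shape,bool);roi[130:225,120:400]=1
x,y,h=W[...,0],W[...,1],W[...,2]
for n,m in dict(green=(H>60)&(H<90)&(S>90),blue=(H>100)&(H<125)&(S>140),yel=(H>18)&(H<32)&(S>130),orange=(H<14)&(S>150),plate=(h>.018)&(h<.027)&(x<.72)&(S<60),fence=(h>.027)&(h<.035)&(S<90)).items():
    for r in rects(W,im,m&roi): print(n,*r)
print('shelf x min', np.nanmin(x[(h>.3)&(np.arange(384)[:,None]<120)]), np.nanpercentile(h[20:110,130:420],[1,10,50,90]))
E
```

```text
green [154. 187.] 601 [482.2 335.2] [215. 119.] 89.7 4.2 20.1
blue [249. 193.] 1205 [452.5  45.4] [110. 148.] 3.0 1.3 16.9
yel [364. 185.] 778 [ 489.5 -335. ] [ 80. 111.] 79.7 3.1 13.6
orange [249. 191.] 57 [452.   43.4] [28. 16.] 2.0 57.6 67.8
plate [210. 156.] 291 [577.4 178.1] [ 44. 105.] 87.7 22.9 26.9
plate [244. 157.] 288 [575.   68.4] [ 45. 108.] 89.8 22.9 27.0
plate [273. 159.] 297 [569.3 -30.7] [ 45. 103.] 88.7 23.0 27.0
plate [307. 161.] 288 [ 569.8 -145.1] [ 44. 115.] 89.3 22.7 27.0
fence [259. 142.] 546 [622.   16.6] [456.  21.] 87.6 29.9 35.0Traceback (most recent call last):
  File "<stdin>", line 8, in <module>
    res = np.fmin.reduce(a, axis=axis, out=out, **kwargs)
ValueError: zero-size array to reduction operation fmin which has no identity
```

```bash
python3 -m crank '[{"turn":0.13},{"turn":0.13},{"turn":0.132},{"x":1,"y":-3},{"x":1,"y":-3}]' 100; R='' 
python3 -m crank '[{"x":1.4,"y":-4},{"x":1.4,"y":-4},{"x":1.4,"y":-4},{"x":1.4,"y":-4},{"x":1.4,"y":-4}]'
python3 -m crank '[{"x":1.4,"y":-4},{"x":1.4,"y":-4},{"x":1.4,"y":-4},{"x":1.4,"y":-4},{"x":1.4,"y":-4}]'
python3 -m crank '[{"x":1,"y":-3.2},{"x":1,"y":-3.2},{"x":1,"y":-3.2},{"x":1,"y":-3.2},{}]'
python3 - <<'E'
from h import *
im,d,K,T=grab('wrist','w1.png');print(K,T)
z=np.load('top0.npz');im,d,K,T=z['im'],z['d'],z['K'],z['T'];W=cloud(d,K,T);x,y,h=W[...,0],W[...,1],W[...,2]
hi=(h>.1)&(x>.5);print('high xmin',np.nanmin(x[hi]),[ (round(float(a),2)) for a in np.nanpercentile(h[hi],[1,25,50,75,99])])
hsv=cv2.cvtColor(im,cv2.COLOR_RGB2HSV);H,S,V=[hsv[...,i].astype(int) for i in range(3)]
m=(H>50)&(H<95)&(S>60);m[:, :120]=0;m[:,210:]=0
for r in rects(W,im,m): print(*r)
E
```

```text
[[341.75110563   0.         253.62071471]
 [  0.         341.75110563 187.8410286 ]
 [  0.           0.           1.        ]] [[ 0.3814417  -0.92439227 -0.0010827  -0.62425967]
 [-0.88877325 -0.36706534  0.27449071 -0.03639246]
 [-0.25413451 -0.10373993 -0.96158914  0.37857033]
 [ 0.          0.          0.          1.        ]]
high xmin 0.5524233940886919 [0.1, 0.14, 0.19, 0.21, 0.28]
[162. 177.] 2880 [498.4 335.5] [217. 151.] 89.7 3.8 20.9schema error: expected keys x, y, z, turn
schema error: expected keys x, y, z, turn
schema error: expected keys x, y, z, turn
schema error: expected keys x, y, z, turn
```

```bash
python3 -m crank '[{"x":0,"y":0,"z":0,"turn":0.13},{"x":0,"y":0,"z":0,"turn":0.13},{"x":0,"y":0,"z":0,"turn":0.132},{"x":1,"y":-3,"z":0,"turn":0},{"x":1,"y":-3,"z":0,"turn":0}]' 100
python3 -m crank '[{"x":1.4,"y":-4,"z":0,"turn":0},{"x":1.4,"y":-4,"z":0,"turn":0},{"x":1.4,"y":-4,"z":0,"turn":0},{"x":1.4,"y":-4,"z":0,"turn":0},{"x":1.4,"y":-4,"z":0,"turn":0}]'
python3 -m crank '[{"x":1.4,"y":-4,"z":0,"turn":0},{"x":1.4,"y":-4,"z":0,"turn":0},{"x":1.4,"y":-4,"z":0,"turn":0},{"x":1.4,"y":-4,"z":0,"turn":0},{"x":1.4,"y":-4,"z":0,"turn":0}]'
python3 -m crank '[{"x":1,"y":-3.2,"z":0,"turn":0},{"x":1,"y":-3.2,"z":0,"turn":0},{"x":1,"y":-3.2,"z":0,"turn":0},{"x":1,"y":-3.2,"z":0,"turn":0},{"x":0,"y":0,"z":0,"turn":0}]'
python3 - <<'E'
from h import *
im,d,K,T=grab('wrist','w1.png');W=cloud(d,K,T)
s=manip.state();print(s['tool_pos'],s['tool_rot'],s['joint_pos'].round(2))
hsv=cv2.cvtColor(im,cv2.COLOR_RGB2HSV);H,S,V=[hsv[...,i].astype(int) for i in range(3)]
x,y,h=W[...,0],W[...,1],W[...,2]
for n,m in dict(orange=(H<14)&(S>150)&(h>.05)&(h<.07),blue=(H>100)&(H<125)&(S>140),plate=(h>.021)&(h<.027)&(S<60),fence=(h>.028)&(h<.034)).items():
    for r in rects(W,im,m,100): print(n,*r)
E
```

```text
time: 0.65
tool_pos: [0.2584, -0.517, 0.2306]
tool_rot: [-0.001, 1.0, -0.001, -0.0]
contact_force: [0.2, -0.2, 0.3]
gripper_width: 1.002
grasp_force: 0.0
time: 1.15
tool_pos: [0.3288, -0.3159, 0.2309]
tool_rot: [-0.0, 1.0, -0.0, -0.0]
contact_force: [0.2, -0.0, 0.2]
gripper_width: 1.0
grasp_force: 0.0
time: 1.65
tool_pos: [0.3988, -0.1159, 0.2312]
tool_rot: [0.0, 1.0, -0.0, 0.0]
contact_force: [1.2, -1.4, -0.6]
gripper_width: 1.001
grasp_force: 0.0
time: 2.15
tool_pos: [0.439, 0.0132, 0.231]
tool_rot: [-0.001, 1.0, 0.002, -0.0]
contact_force: [-0.4, -0.8, -0.2]
gripper_width: 0.997
grasp_force: 0.0
[0.43865641 0.01165647 0.23094337] [ 1.43026781e-05  9.99998468e-01  1.69449547e-03 -4.38922139e-04] [-0.14 -0.42  2.02 -0.    1.54  1.42]
orange [221. 149.] 408 [453.1  42.6] [18. 29.] 89.3 59.8 62.3
orange [169. 307.] 123 [284.8 102.6] [13. 12.] 46.0 60.0 61.8
blue [226. 140.] 11521 [450.5  43.5] [110. 150.] 2.6 2.4 15.2
plate [80. 35.] 3375 [556.7 178. ] [45. 63.] 87.6 24.4 27.0
plate [197.  38.] 3585 [554.3  67.5] [44. 69.] 87.4 24.5 27.0
plate [300.  40.] 3775 [552.6 -30.6] [44. 72.] 87.9 24.5 27.0
plate [420.  42.] 4092 [ 550.7 -145.2] [45. 77.] 87.5 24.6 27.0
plate [483. 284.] 678 [ 291.8 -258.4] [20. 76.] 40.9 24.8 27.0
fence [186. 291.] 199 [284.   84.6] [67. 23.] 67.7 31.1 34.0
```

View pics/w1.png

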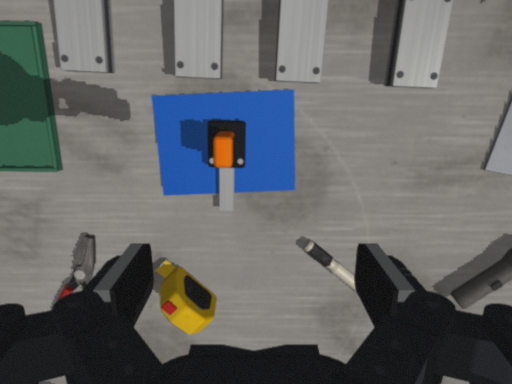

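The wrist view shows the gauge at (223,149) with its blade pointing down in the image, and the plate fronts at the top edge. The plates' yaw is about -2.5° and their sizes fit. I'll grasp the gauge next.

```bash
python3 -m crank '[{"x":1.44,"y":-3.1,"z":2,"turn":0.012},{"x":0,"y":0,"z":4.5,"turn":0},{"x":0,"y":0,"z":4.5,"turn":0},{"x":0,"y":0,"z":3,"turn":0},{"x":0,"y":0,"z":0,"turn":0}]'
python3 -m crank '[{"x":0,"y":0,"z":3,"turn":0},{"x":0,"y":0,"z":2.5,"turn":0},{"x":0,"y":0,"z":1.8,"turn":0},{"x":0,"y":0,"z":0,"turn":0},{"x":0,"y":0,"z":0,"turn":0}]'
python3 -m crank '[{"x":0,"y":0,"z":0,"turn":0},{"x":0,"y":0,"z":0,"turn":0},{"x":0,"y":0,"z":0,"turn":0},{"x":0,"y":0,"z":0,"turn":0},{"x":0,"y":0,"z":0,"turn":0}]' 0
python3 -m crank '[{"x":0,"y":0,"z":0,"turn":0},{"x":0,"y":0,"z":0,"turn":0},{"x":0,"y":0,"z":0,"turn":0},{"x":0,"y":0,"z":0,"turn":0},{"x":0,"y":0,"z":0,"turn":0}]' 0
```

```text
time: 2.7
tool_pos: [0.4487, 0.0406, 0.086]
tool_rot: [-0.0, 1.0, -0.007, -0.006]
contact_force: [-0.0, 0.2, -0.6]
gripper_width: 1.003
grasp_force: 0.0
time: 3.2
tool_pos: [0.4545, 0.0407, 0.0201]
tool_rot: [0.0, 1.0, -0.007, 0.001]
contact_force: [0.3, 0.0, 0.3]
gripper_width: 1.001
grasp_force: 0.0
time: 3.7
tool_pos: [0.4536, 0.0415, 0.0188]
tool_rot: [-0.0, 1.0, -0.006, 0.0]
contact_force: [0.1, 0.1, -1.7]
gripper_width: 0.199
grasp_force: 58.5
time: 4.2
tool_pos: [0.4536, 0.0415, 0.0188]
tool_rot: [-0.0, 1.0, -0.006, 0.0]
contact_force: [0.1, 3.1, 5.6]
gripper_width: 0.2
grasp_force: 59.4
```

```bash
python3 -m crank '[{"x":0,"y":0,"z":-2,"turn":0},{"x":-0.3,"y":0,"z":-4,"turn":-0.108},{"x":0,"y":0,"z":-2,"turn":-0.14},{"x":0,"y":0,"z":0,"turn":-0.143},{"x":0,"y":0,"z":0,"turn":-0.143}]'
python3 -m crank '[{"x":0,"y":0,"z":0,"turn":-0.143},{"x":0,"y":0,"z":0,"turn":-0.143},{"x":0,"y":0,"z":0,"turn":-0.143},{"x":0,"y":0,"z":0,"turn":-0.143},{"x":0,"y":0,"z":0,"turn":-0.143}]'
python3 -m crank '[{"x":0,"y":0,"z":0,"turn":-0.143},{"x":0,"y":0,"z":0,"turn":-0.143},{"x":0,"y":0,"z":0,"turn":-0.143},{"x":0,"y":0,"z":0,"turn":-0.143},{"x":0,"y":0,"z":0,"turn":-0.143}]'
python3 -m crank '[{"x":0,"y":0,"z":0,"turn":-0.143},{"x":0,"y":0,"z":0,"turn":-0.143},{"x":0,"y":0,"z":0,"turn":-0.143},{"x":0,"y":0,"z":0,"turn":-0.143},{"x":0,"y":0,"z":0,"turn":0}]'
python3 -m crank '[{"x":0,"y":0,"z":0,"turn":-0.143},{"x":0,"y":0,"z":0,"turn":-0.143},{"x":0,"y":0,"z":0,"turn":0},{"x":0,"y":0,"z":0,"turn":0},{"x":0,"y":0,"z":0,"turn":0}]'
python3 - <<'E'
from h import *
im,d,K,T=grab('wrist','w2.png');W=cloud(d,K,T)
s=manip.state();q=s['tool_rot'];print(s['tool_pos'],q,np.degrees(2*np.arctan2(q[2],q[1])),s['joint_pos'].round(2),s['contact_force'])
t=grab('top','t2.png');W=cloud(t[1],t[2],t[3]);h=W[...,2];S=cv2.cvtColor(t[0],cv2.COLOR_RGB2HSV)[...,1]
for r in rects(W,t[0],(h>.0195)&(h<.027)&(W[...,0]<.7)&(S<60)&(W[...,0]>.4)): print(*r)
E
```

```text
time: 4.7
tool_pos: [0.4498, 0.0412, 0.0981]
tool_rot: [0.0, 0.965, 0.261, -0.0]
contact_force: [-0.7, -0.4, -2.6]
gripper_width: 0.203
grasp_force: 58.9
time: 5.2
tool_pos: [0.4489, 0.0412, 0.0966]
tool_rot: [-0.001, 0.813, 0.582, -0.001]
contact_force: [-0.2, -0.3, -1.7]
gripper_width: 0.205
grasp_force: 58.9
time: 5.7
tool_pos: [0.4489, 0.0412, 0.0966]
tool_rot: [-0.001, 0.558, 0.83, -0.001]
contact_force: [1.0, 1.2, -2.7]
gripper_width: 0.205
grasp_force: 58.9
time: 6.2
tool_pos: [0.449, 0.0412, 0.0968]
tool_rot: [-0.001, 0.304, 0.953, -0.001]
contact_force: [0.5, -0.3, -3.1]
gripper_width: 0.199
grasp_force: 58.9
time: 6.7
tool_pos: [0.4499, 0.0413, 0.0979]
tool_rot: [-0.0, 0.167, 0.986, -0.0]
contact_force: [-0.5, -0.5, -2.3]
gripper_width: 0.203
grasp_force: 58.9
[0.44999637 0.0413478  0.098075  ] [-1.99910022e-04  1.66287505e-01  9.86077291e-01 -4.72022646e-05] 160.85592672266867 [-0.07 -0.26  2.13 -0.    1.27 -1.31] [-0.01156817 -0.20333917 -2.31204473]
[244. 147.] 81 [611.6  65.4] [43. 43.] 1.7 23.5 26.7
[210. 156.] 267 [575.3 178.2] [ 44. 100.] 88.9 23.4 27.0
[276. 154.] 176 [575.7 -32.6] [ 51. 112.] 80.0 24.0 27.0
[307. 163.] 251 [ 560.  -144.9] [92. 43.] 0.0 23.1 26.9
```

View pics/w2.png

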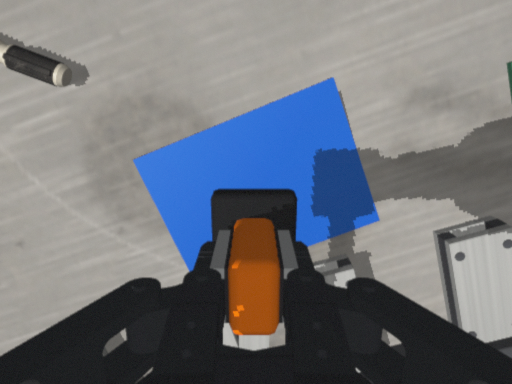

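The wrist view shows the orange handle centred between the pads at (255,280), and the foot is level. I'll finish the turn and approach plate_1.

```bash
python3 -m crank '[{"x":0,"y":0,"z":0,"turn":-0.145},{"x":0,"y":0,"z":0,"turn":-0.145},{"x":1.64,"y":3.07,"z":0,"turn":0},{"x":0,"y":0,"z":4,"turn":0},{"x":0,"y":0,"z":2.5,"turn":0}]'
python3 -m crank '[{"x":0,"y":0,"z":1.0,"turn":0},{"x":0,"y":0,"z":0,"turn":0},{"x":0,"y":0,"z":0,"turn":0},{"x":0,"y":0,"z":0,"turn":0},{"x":0,"y":0,"z":0,"turn":0}]'
python3 - <<'E'
from h import *
im,d,K,T=grab('wrist','w3.png');W=cloud(d,K,T)
s=manip.state();q=s['tool_rot'];print(s['tool_pos'],q,np.degrees(2*np.arctan2(q[2],q[1])),s['contact_force'])
x,y,h=W[...,0],W[...,1],W[...,2]
for r in rects(W,im,(h>.02)&(h<.027)&(x>.48),100): print(*r)
E
```

```text
time: 7.3
tool_pos: [0.4346, 0.0733, 0.0323]
tool_rot: [0.0, 0.021, 1.0, -0.0]
contact_force: [0.6, 0.1, -3.3]
gripper_width: 0.204
grasp_force: 59.5
time: 7.8
tool_pos: [0.4364, 0.0726, 0.0248]
tool_rot: [0.001, 0.021, 1.0, 0.0]
contact_force: [-0.5, 0.2, -1.7]
gripper_width: 0.204
grasp_force: 59.5
[0.43617934 0.07266048 0.02457816] [1.22819573e-03 2.10238354e-02 9.99778220e-01 3.06539888e-05] 177.59066659918 [-0.92554095  0.61898246 -3.03678551]
```

View pics/w3.png

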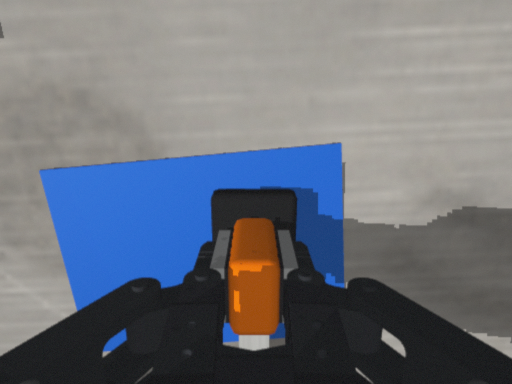

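```bash
cat > chk.py <<'E'
import sys
from plant import manip
s=manip.state();f=s['contact_force'];p=s['tool_pos']
print('  p',p.round(4),'f',f.round(1))
sys.exit(int(abs(f[0])>6 or abs(f[1])>6))
E
python3 -m crank '[{"x":-0.2,"y":0,"z":0.1,"turn":0},{"x":-0.2,"y":0,"z":0.08,"turn":0},{"x":-0.2,"y":0,"z":0,"turn":0},{"x":-0.2,"y":0,"z":0,"turn":0},{"x":-0.2,"y":0,"z":0,"turn":0}]' >/dev/null && python3 chk.py &&
python3 -m crank '[{"x":-0.2,"y":0,"z":0,"turn":0},{"x":-0.2,"y":0,"z":0,"turn":0},{"x":-0.2,"y":0,"z":0,"turn":0},{"x":-0.2,"y":0,"z":0,"turn":0},{"x":-0.1,"y":0,"z":0,"turn":0}]' >/dev/null&& python3 chk.py &&
python3 -m crank '[{"x":-0.1,"y":0,"z":0,"turn":0},{"x":-0.1,"y":0,"z":0,"turn":0},{"x":-0.1,"y":0,"z":0,"turn":0},{"x":-0.1,"y":0,"z":0,"turn":0},{"x":0,"y":0,"z":0,"turn":0}]' >/dev/null&& python3 chk.py &&
python3 -m crank '[{"x":-0.1,"y":0,"z":0,"turn":0},{"x":-0.1,"y":0,"z":0,"turn":0},{"x":-0.1,"y":0,"z":0,"turn":0},{"x":0,"y":0,"z":0,"turn":0},{"x":0,"y":0,"z":0,"turn":0}]'>/dev/null && python3 chk.py &&
python3 -m crank '[{"x":-0.1,"y":0,"z":0,"turn":0},{"x":-0.1,"y":0,"z":0,"turn":0},{"x":-0.1,"y":0,"z":0,"turn":0},{"x":0,"y":0,"z":0,"turn":0},{"x":0,"y":0,"z":0,"turn":0}]'>/dev/null && python3 chk.py
```

```text
p [0.4452 0.0723 0.0215] f [ 0.9 -0.1 -2.7]
  p [0.4543 0.0719 0.0215] f [-0.4 -0.1 -2.5]
  p [0.4581 0.0718 0.0215] f [-0.   0.4 -2.4]
  p [0.4612 0.0716 0.0215] f [-0.1 -0.3 -2.5]
  p [0.4642 0.0715 0.0216] f [ 0.1  0.2 -2.3]
```

```bash

python3 -m crank '[{"x":-0.1,"y":0,"z":-0.1,"turn":0},{"x":-0.1,"y":0,"z":0,"turn":0},{"x":-0.1,"y":0,"z":0,"turn":0},{"x":0,"y":0,"z":0,"turn":0},{"x":0,"y":0,"z":0,"turn":0}]'>/dev/null && python3 chk.py &&
python3 -m crank '[{"x":-0.1,"y":0,"z":0,"turn":0},{"x":-0.1,"y":0,"z":0,"turn":0},{"x":-0.1,"y":0,"z":0,"turn":0},{"x":-0.1,"y":0,"z":0,"turn":0},{"x":0,"y":0,"z":0,"turn":0}]'>/dev/null && python3 chk.py &&
python3 -m crank '[{"x":-0.1,"y":0,"z":0,"turn":0},{"x":-0.1,"y":0,"z":0,"turn":0},{"x":-0.1,"y":0,"z":0,"turn":0},{"x":-0.1,"y":0,"z":0,"turn":0},{"x":0,"y":0,"z":0,"turn":0}]'>/dev/null && python3 chk.py &&
python3 -m crank '[{"x":-0.1,"y":0,"z":0,"turn":0},{"x":-0.1,"y":0,"z":0,"turn":0},{"x":-0.1,"y":0,"z":0,"turn":0},{"x":-0.1,"y":0,"z":0,"turn":0},{"x":0,"y":0,"z":0,"turn":0}]'>/dev/null && python3 chk.py &&
python3 -m crank '[{"x":-0.1,"y":0,"z":0,"turn":0},{"x":-0.1,"y":0,"z":0,"turn":0},{"x":-0.1,"y":0,"z":0,"turn":0},{"x":-0.1,"y":0,"z":0,"turn":0},{"x":0,"y":0,"z":0,"turn":0}]'>/dev/null && python3 chk.py &&
python3 -m crank '[{"x":-0.1,"y":0,"z":0,"turn":0},{"x":-0.1,"y":0,"z":0,"turn":0},{"x":-0.1,"y":0,"z":0,"turn":0},{"x":-0.1,"y":0,"z":0,"turn":0},{"x":0,"y":0,"z":0,"turn":0}]'>/dev/null && python3 chk.py &&
python3 -m crank '[{"x":-0.1,"y":0,"z":0,"turn":0},{"x":-0.1,"y":0,"z":0,"turn":0},{"x":-0.1,"y":0,"z":0,"turn":0},{"x":0,"y":0,"z":0,"turn":0},{"x":0,"y":0,"z":0,"turn":0}]'>/dev/null && python3 chk.py
```

```text
p [0.4672 0.0714 0.0226] f [ 0.2 -0.4 -2.4]
  p [0.4713 0.0712 0.0225] f [ 0.1 -0.6 -2.4]
  p [0.4752 0.0711 0.0225] f [ 0.6  1.1 -2.8]
  p [0.4793 0.0709 0.0225] f [-1.1 -0.3 -2.2]
  p [0.4833 0.0707 0.0226] f [-0.  -0.3 -2.1]
  p [0.4872 0.0705 0.0225] f [ 0.2 -0.3 -2.9]
  p [0.4902 0.0704 0.0225] f [ 0.2 -0.4 -1.9]
```

```bash

python3 -m crank '[{"x":-0.1,"y":0,"z":0,"turn":0},{"x":-0.1,"y":0,"z":0,"turn":0},{"x":-0.1,"y":0,"z":0,"turn":0},{"x":0,"y":0,"z":0,"turn":0},{"x":0,"y":0,"z":0,"turn":0}]'>/dev/null && python3 chk.py &&
python3 -m crank '[{"x":-0.1,"y":0,"z":0,"turn":0},{"x":-0.1,"y":0,"z":0,"turn":0},{"x":0,"y":0,"z":0,"turn":0},{"x":0,"y":0,"z":0,"turn":0}]'>/dev/null && python3 chk.py &&
python3 -m crank '[{"x":-0.1,"y":0,"z":0,"turn":0},{"x":-0.1,"y":0,"z":0,"turn":0},{"x":0,"y":0,"z":0,"turn":0},{"x":0,"y":0,"z":0,"turn":0}]'>/dev/null && python3 chk.py &&
python3 -m crank '[{"x":-0.1,"y":0,"z":0,"turn":0},{"x":0,"y":0,"z":0,"turn":0},{"x":0,"y":0,"z":0,"turn":0}]'>/dev/null && python3 chk.py &&
python3 -m crank '[{"x":-0.1,"y":0,"z":0,"turn":0},{"x":0,"y":0,"z":0,"turn":0},{"x":0,"y":0,"z":0,"turn":0}]'>/dev/null && python3 chk.py &&
python3 -m crank '[{"x":-0.1,"y":0,"z":0,"turn":0},{"x":0,"y":0,"z":0,"turn":0},{"x":0,"y":0,"z":0,"turn":0}]'>/dev/null && python3 chk.py; python3 - <<'E'
from h import *
grab('scene','s3.png')
im=cv2.imread('pics/s3.png')[120:280,150:330];cv2.imwrite('pics/s3c.png',cv2.resize(im,None,fx=4,fy=3.7,interpolation=2))
E
```

```text
p [0.4932 0.0703 0.0225] f [ 0.4  0.2 -2.3]
  p [0.4951 0.0702 0.0225] f [-0.3 -0.5 -2.5]
  p [0.4969 0.0702 0.0224] f [-0.8  0.2 -2. ]
  p [0.4981 0.0701 0.0224] f [-0.9 -0.  -3.1]
  p [0.4992 0.07   0.0225] f [-0.7  0.8 -3.5]
  p [0.4995 0.07   0.0225] f [-4.3 -0.9  1.9]
```

View pics/s3c.png

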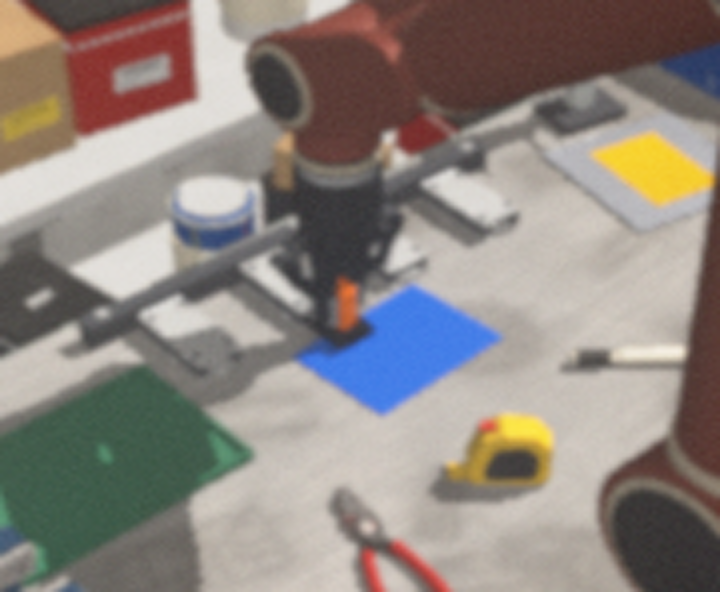

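Plate_1 is sound: the foot is against its front face and the plate is pressed back to the fence. Next is plate_2.

```bash
python3 -m crank '[{"x":1,"y":0,"z":0,"turn":0},{"x":2,"y":0,"z":0,"turn":0},{"x":2,"y":0,"z":0,"turn":0},{"x":1.03,"y":0,"z":0,"turn":0},{"x":0,"y":0,"z":0,"turn":0}]' >/dev/null; python3 chk.py
python3 -m crank '[{"x":0,"y":-3,"z":0,"turn":0},{"x":0,"y":-4,"z":0,"turn":0},{"x":0,"y":-2.82,"z":0,"turn":0},{"x":0,"y":0,"z":0,"turn":0},{"x":0,"y":0,"z":0,"turn":0}]' >/dev/null; python3 chk.py
python3 - <<'E'
from h import *
t=grab('top','t3.png');W=cloud(t[1],t[2],t[3]);h=W[...,2];S=cv2.cvtColor(t[0],cv2.COLOR_RGB2HSV)[...,1]
for r in rects(W,t[0],(h>.0195)&(h<.027)&(W[...,0]<.61)&(S<60)&(W[...,0]>.4)): print(*r)
E
```

```text
p [0.4388 0.0726 0.0222] f [ 0.3  0.1 -2.6]
  p [ 0.4367 -0.0262  0.023 ] f [-0.7  0.4 -1.8]
[210. 157.] 241 [568.1 178.1] [44. 84.] 88.3 23.4 26.9
[244. 158.] 231 [567.4  67.7] [44. 86.] 87.3 23.3 27.0
[274. 156.] 165 [577.  -30.8] [44. 60.] 86.0 23.5 27.0
[307. 162.] 260 [ 561.5 -144.9] [43. 95.] 89.9 23.1 27.0
```

```bash
python3 -m crank '[{"x":-0.2,"y":0,"z":0,"turn":0},{"x":-0.2,"y":0,"z":0,"turn":0},{"x":-0.2,"y":0,"z":0,"turn":0},{"x":-0.2,"y":0,"z":0,"turn":0},{"x":-0.2,"y":0,"z":0,"turn":0}]' >/dev/null; python3 chk.py &&
python3 -m crank '[{"x":-0.2,"y":0,"z":0,"turn":0},{"x":-0.2,"y":0,"z":0,"turn":0},{"x":-0.1,"y":0,"z":0,"turn":0},{"x":-0.1,"y":0,"z":0,"turn":0},{"x":-0.1,"y":0,"z":0,"turn":0}]' >/dev/null && python3 chk.py &&
python3 -m crank '[{"x":-0.1,"y":0,"z":0,"turn":0},{"x":-0.1,"y":0,"z":0,"turn":0},{"x":-0.1,"y":0,"z":0,"turn":0},{"x":0,"y":0,"z":0,"turn":0},{"x":0,"y":0,"z":0,"turn":0}]' >/dev/null && python3 chk.py &&
python3 -m crank '[{"x":-0.1,"y":0,"z":0,"turn":0},{"x":-0.1,"y":0,"z":0,"turn":0},{"x":0,"y":0,"z":0,"turn":0},{"x":0,"y":0,"z":0,"turn":0}]' >/dev/null && python3 chk.py &&
python3 -m crank '[{"x":-0.1,"y":0,"z":0,"turn":0},{"x":-0.1,"y":0,"z":0,"turn":0},{"x":0,"y":0,"z":0,"turn":0},{"x":0,"y":0,"z":0,"turn":0}]' >/dev/null && python3 chk.py &&
python3 -m crank '[{"x":-0.1,"y":0,"z":0,"turn":0},{"x":-0.1,"y":0,"z":0,"turn":0},{"x":0,"y":0,"z":0,"turn":0},{"x":0,"y":0,"z":0,"turn":0}]' >/dev/null && python3 chk.py &&
python3 -m crank '[{"x":-0.1,"y":0,"z":0,"turn":0},{"x":-0.1,"y":0,"z":0,"turn":0},{"x":0,"y":0,"z":0,"turn":0},{"x":0,"y":0,"z":0,"turn":0}]' >/dev/null && python3 chk.py
```

```text
p [ 0.4459 -0.0257  0.0225] f [ 0.3  0.5 -2.6]
  p [ 0.4527 -0.0263  0.0225] f [-0.6 -0.8 -3.4]
  p [ 0.4557 -0.0264  0.0225] f [-0.6  0.5 -2.3]
  p [ 0.4577 -0.0265  0.0225] f [-0.2 -0.3 -2.8]
  p [ 0.4598 -0.0266  0.0225] f [-0.2 -0.2 -2.3]
  p [ 0.4618 -0.0267  0.0226] f [ 1.   0.7 -1.2]
  p [ 0.4638 -0.0268  0.0225] f [-0.3  0.9 -3.2]
```

```bash
python3 -m crank '[{"x":-0.1,"y":0,"z":0,"turn":0},{"x":-0.1,"y":0,"z":0,"turn":0},{"x":-0.1,"y":0,"z":0,"turn":0},{"x":0,"y":0,"z":0,"turn":0},{"x":0,"y":0,"z":0,"turn":0}]' >/dev/null; python3 chk.py &&
python3 -m crank '[{"x":-0.1,"y":0,"z":0,"turn":0},{"x":-0.1,"y":0,"z":0,"turn":0},{"x":-0.1,"y":0,"z":0,"turn":0},{"x":0,"y":0,"z":0,"turn":0},{"x":0,"y":0,"z":0,"turn":0}]' >/dev/null && python3 chk.py &&
python3 -m crank '[{"x":-0.1,"y":0,"z":0,"turn":0},{"x":-0.1,"y":0,"z":0,"turn":0},{"x":-0.1,"y":0,"z":0,"turn":0},{"x":0,"y":0,"z":0,"turn":0},{"x":0,"y":0,"z":0,"turn":0}]' >/dev/null && python3 chk.py &&
python3 -m crank '[{"x":-0.15,"y":0,"z":0,"turn":0},{"x":-0.15,"y":0,"z":0,"turn":0},{"x":-0.15,"y":0,"z":0,"turn":0},{"x":-0.15,"y":0,"z":0,"turn":0},{"x":0,"y":0,"z":0,"turn":0}]' >/dev/null && python3 chk.py &&
python3 -m crank '[{"x":-0.15,"y":0,"z":0,"turn":0},{"x":-0.15,"y":0,"z":0,"turn":0},{"x":-0.15,"y":0,"z":0,"turn":0},{"x":-0.15,"y":0,"z":0,"turn":0},{"x":0,"y":0,"z":0,"turn":0}]' >/dev/null && python3 chk.py &&
python3 -m crank '[{"x":-0.1,"y":0,"z":0,"turn":0},{"x":-0.1,"y":0,"z":0,"turn":0},{"x":-0.1,"y":0,"z":0,"turn":0},{"x":0,"y":0,"z":0,"turn":0},{"x":0,"y":0,"z":0,"turn":0}]' >/dev/null && python3 chk.py &&
python3 -m crank '[{"x":-0.1,"y":0,"z":0,"turn":0},{"x":-0.1,"y":0,"z":0,"turn":0},{"x":0,"y":0,"z":0,"turn":0},{"x":0,"y":0,"z":0,"turn":0}]' >/dev/null && python3 chk.py
```

```text
p [ 0.4668 -0.0269  0.0225] f [ 0.4 -0.1 -2.1]
  p [ 0.4698 -0.027   0.0225] f [ 0.4  0.7 -2. ]
  p [ 0.4728 -0.0271  0.0226] f [-0.  -0.3 -1.9]
  p [ 0.4789 -0.0274  0.0226] f [ 0.3  0.4 -3.2]
  p [ 0.4849 -0.0277  0.0226] f [ 0.4 -0.3 -2.7]
  p [ 0.4878 -0.0278  0.0226] f [-0.6  0.2 -2.9]
  p [ 0.4897 -0.0278  0.0225] f [-0.7 -0.2 -3.3]
```

```bash
python3 -m crank '[{"x":-0.1,"y":0,"z":0,"turn":0},{"x":-0.1,"y":0,"z":0,"turn":0},{"x":0,"y":0,"z":0,"turn":0},{"x":0,"y":0,"z":0,"turn":0}]' >/dev/null; python3 chk.py &&
python3 -m crank '[{"x":-0.1,"y":0,"z":0,"turn":0},{"x":-0.1,"y":0,"z":0,"turn":0},{"x":0,"y":0,"z":0,"turn":0},{"x":0,"y":0,"z":0,"turn":0}]' >/dev/null && python3 chk.py &&
python3 -m crank '[{"x":-0.1,"y":0,"z":0,"turn":0},{"x":0,"y":0,"z":0,"turn":0},{"x":0,"y":0,"z":0,"turn":0}]' >/dev/null && python3 chk.py &&
python3 -m crank '[{"x":-0.1,"y":0,"z":0,"turn":0},{"x":0,"y":0,"z":0,"turn":0},{"x":0,"y":0,"z":0,"turn":0}]' >/dev/null && python3 chk.py&&
python3 -m crank '[{"x":-0.1,"y":0,"z":0,"turn":0},{"x":0,"y":0,"z":0,"turn":0},{"x":0,"y":0,"z":0,"turn":0}]' >/dev/null && python3 chk.py
```

```text
p [ 0.4917 -0.0279  0.0225] f [ 0.   0.6 -2.4]
  p [ 0.4931 -0.0279  0.0222] f [-2.7  0.  -1.6]
  p [ 0.4948 -0.028   0.0224] f [-2.5 -0.  -3.5]
  p [ 0.4955 -0.0281  0.0224] f [-2.3 -0.3 -2.9]
  p [ 0.4956 -0.0281  0.0225] f [-7.5 -0.1  1.8]
```

```bash
python3 -m crank '[{"x":1,"y":0,"z":0,"turn":0},{"x":2,"y":0,"z":0,"turn":0},{"x":2,"y":0,"z":0,"turn":0},{"x":1.2,"y":0,"z":0,"turn":0},{"x":0,"y":0,"z":0,"turn":0}]' >/dev/null
python3 -m crank '[{"x":0,"y":-3.5,"z":0,"turn":0},{"x":0,"y":-4.5,"z":0,"turn":0},{"x":0,"y":-3.45,"z":0,"turn":0},{"x":0,"y":0,"z":0,"turn":0},{"x":0,"y":0,"z":0,"turn":0}]' >/dev/null; python3 chk.py &&
python3 -m crank '[{"x":-0.2,"y":0,"z":0,"turn":0},{"x":-0.2,"y":0,"z":0,"turn":0},{"x":-0.2,"y":0,"z":0,"turn":0},{"x":-0.2,"y":0,"z":0,"turn":0},{"x":-0.2,"y":0,"z":0,"turn":0}]' >/dev/null; python3 chk.py &&
python3 -m crank '[{"x":-0.2,"y":0,"z":0,"turn":0},{"x":-0.2,"y":0,"z":0,"turn":0},{"x":-0.1,"y":0,"z":0,"turn":0},{"x":-0.1,"y":0,"z":0,"turn":0},{"x":-0.1,"y":0,"z":0,"turn":0}]' >/dev/null && python3 chk.py &&
python3 -m crank '[{"x":-0.1,"y":0,"z":0,"turn":0},{"x":-0.1,"y":0,"z":0,"turn":0},{"x":-0.1,"y":0,"z":0,"turn":0},{"x":0,"y":0,"z":0,"turn":0},{"x":0,"y":0,"z":0,"turn":0}]' >/dev/null && python3 chk.py &&
python3 -m crank '[{"x":-0.1,"y":0,"z":0,"turn":0},{"x":-0.1,"y":0,"z":0,"turn":0},{"x":0,"y":0,"z":0,"turn":0},{"x":0,"y":0,"z":0,"turn":0}]' >/dev/null && python3 chk.py &&
python3 -m crank '[{"x":-0.1,"y":0,"z":0,"turn":0},{"x":-0.1,"y":0,"z":0,"turn":0},{"x":0,"y":0,"z":0,"turn":0},{"x":0,"y":0,"z":0,"turn":0}]' >/dev/null && python3 chk.py &&
python3 -m crank '[{"x":-0.1,"y":0,"z":0,"turn":0},{"x":-0.1,"y":0,"z":0,"turn":0},{"x":0,"y":0,"z":0,"turn":0},{"x":0,"y":0,"z":0,"turn":0}]' >/dev/null && python3 chk.py &&
python3 -m crank '[{"x":-0.1,"y":0,"z":0,"turn":0},{"x":-0.1,"y":0,"z":0,"turn":0},{"x":0,"y":0,"z":0,"turn":0},{"x":0,"y":0,"z":0,"turn":0}]' >/dev/null && python3 chk.py
```

```text
p [ 0.4309 -0.1409  0.0231] f [-0.7  0.4 -3.1]
  p [ 0.4402 -0.14    0.0225] f [ 0.   0.4 -2. ]
  p [ 0.4469 -0.1407  0.0225] f [ 0.1  0.4 -2.1]
  p [ 0.4499 -0.1408  0.0225] f [ 0.4 -0.2 -3.1]
  p [ 0.4519 -0.1409  0.0225] f [-0.3 -0.2 -2.1]
  p [ 0.454  -0.141   0.0225] f [-0.4  0.5 -2.8]
  p [ 0.4558 -0.141   0.0225] f [-2.1  0.4 -1.7]
  p [ 0.4579 -0.1411  0.0224] f [-1.1  0.4 -1.9]
```

```bash
python3 -m crank '[{"x":-0.1,"y":0,"z":0,"turn":0},{"x":0,"y":0,"z":0,"turn":0},{"x":0,"y":0,"z":0,"turn":0}]' >/dev/null; python3 chk.py &&
python3 -m crank '[{"x":-0.1,"y":0,"z":0,"turn":0},{"x":0,"y":0,"z":0,"turn":0},{"x":0,"y":0,"z":0,"turn":0}]' >/dev/null; python3 chk.py &&
python3 -m crank '[{"x":-0.1,"y":0,"z":0,"turn":0},{"x":0,"y":0,"z":0,"turn":0},{"x":0,"y":0,"z":0,"turn":0}]' >/dev/null; python3 chk.py &&
python3 -m crank '[{"x":-0.1,"y":0,"z":0,"turn":0},{"x":0,"y":0,"z":0,"turn":0},{"x":0,"y":0,"z":0,"turn":0}]' >/dev/null; python3 chk.py &&
python3 -m crank '[{"x":-0.1,"y":0,"z":0,"turn":0},{"x":0,"y":0,"z":0,"turn":0},{"x":0,"y":0,"z":0,"turn":0}]' >/dev/null; python3 chk.py &&
python3 -m crank '[{"x":-0.1,"y":0,"z":0,"turn":0},{"x":0,"y":0,"z":0,"turn":0},{"x":0,"y":0,"z":0,"turn":0}]' >/dev/null; python3 chk.py
```

```text
p [ 0.4589 -0.1411  0.0225] f [-1.3  0.3 -1.6]
  p [ 0.4589 -0.1411  0.0224] f [-6.1  0.3  1.3]
  p [ 0.4589 -0.1411  0.0224] f [-6.1  0.3  1.3]
  p [ 0.4589 -0.1411  0.0224] f [-6.1  0.3  1.3]
  p [ 0.4589 -0.1411  0.0224] f [-6.1  0.3  1.3]
  p [ 0.4589 -0.1411  0.0224] f [-6.1  0.3  1.3]
```

Plate_3 is the pinched one: the blade stopped dead about 18 mm in, with the plate against the fence. Now I'll withdraw and gauge plate_0.

```bash
python3 -m crank '[{"x":1,"y":0,"z":0,"turn":0},{"x":1.5,"y":0,"z":0,"turn":0},{"x":1.15,"y":0,"z":0,"turn":0},{"x":0,"y":2,"z":0,"turn":0},{"x":0,"y":4.6,"z":0,"turn":0}]' >/dev/null
python3 -m crank '[{"x":0,"y":4.6,"z":0,"turn":0},{"x":0,"y":4.6,"z":0,"turn":0},{"x":0,"y":4.6,"z":0,"turn":0},{"x":0,"y":4.6,"z":0,"turn":0},{"x":0,"y":4.6,"z":0,"turn":0}]' >/dev/null; python3 chk.py 
python3 -m crank '[{"x":0,"y":2.7,"z":0,"turn":0},{"x":0,"y":0,"z":0,"turn":0},{"x":0,"y":0,"z":0,"turn":0},{"x":0,"y":0,"z":0,"turn":0},{"x":0,"y":0,"z":0,"turn":0}]' >/dev/null; python3 chk.py 
python3 - <<'E'
from h import *
print(manip.state()['time'])
t=grab('top','t4.png');W=cloud(t[1],t[2],t[3]);h=W[...,2];S=cv2.cvtColor(t[0],cv2.COLOR_RGB2HSV)[...,1]
for r in rects(W,t[0],(h>.0195)&(h<.027)&(W[...,0]<.61)&(S<60)&(W[...,0]>.4)): print(*r)
E
```

```text
p [0.4356 0.1579 0.023 ] f [ 1.1 -0.4 -1.6]
  p [0.4369 0.182  0.0224] f [ 0.2 -0.3 -1.2]
31.55
[211. 152.] 142 [580.7 177.6] [44. 58.] 86.7 23.8 27.0
[243. 158.] 240 [567.5  67.7] [44. 86.] 87.1 23.0 26.9
[273. 159.] 247 [564.8 -30.7] [44. 89.] 87.9 23.3 27.0
[308. 161.] 256 [ 562.9 -146. ] [94. 47.] 0.1 22.8 27.0
[463. 163.] 40 [ 566.9 -657.8] [31. 29.] 18.6 22.8 26.9
```

```bash
python3 -m crank '[{"x":-0.3,"y":0.1,"z":0,"turn":0},{"x":-0.3,"y":0,"z":0,"turn":0},{"x":-0.2,"y":0,"z":0,"turn":0},{"x":-0.2,"y":0,"z":0,"turn":0},{"x":-0.2,"y":0,"z":0,"turn":0}]' >/dev/null; python3 chk.py &&
python3 -m crank '[{"x":-0.2,"y":0,"z":0,"turn":0},{"x":-0.2,"y":0,"z":0,"turn":0},{"x":-0.2,"y":0,"z":0,"turn":0},{"x":-0.1,"y":0,"z":0,"turn":0},{"x":0,"y":0,"z":0,"turn":0}]' >/dev/null && python3 chk.py &&
python3 -m crank '[{"x":-0.2,"y":0,"z":0,"turn":0},{"x":-0.2,"y":0,"z":0,"turn":0},{"x":-0.2,"y":0,"z":0,"turn":0},{"x":0,"y":0,"z":0,"turn":0},{"x":0,"y":0,"z":0,"turn":0}]' >/dev/null && python3 chk.py &&
python3 -m crank '[{"x":-0.1,"y":0,"z":0,"turn":0},{"x":-0.1,"y":0,"z":0,"turn":0},{"x":-0.1,"y":0,"z":0,"turn":0},{"x":0,"y":0,"z":0,"turn":0},{"x":0,"y":0,"z":0,"turn":0}]' >/dev/null && python3 chk.py &&
python3 -m crank '[{"x":-0.1,"y":0,"z":0,"turn":0},{"x":-0.1,"y":0,"z":0,"turn":0},{"x":-0.1,"y":0,"z":0,"turn":0},{"x":0,"y":0,"z":0,"turn":0},{"x":0,"y":0,"z":0,"turn":0}]' >/dev/null && python3 chk.py &&
python3 -m crank '[{"x":-0.1,"y":0,"z":0,"turn":0},{"x":-0.1,"y":0,"z":0,"turn":0},{"x":-0.1,"y":0,"z":0,"turn":0},{"x":0,"y":0,"z":0,"turn":0},{"x":0,"y":0,"z":0,"turn":0}]' >/dev/null && python3 chk.py &&
python3 -m crank '[{"x":-0.15,"y":0,"z":0,"turn":0},{"x":-0.15,"y":0,"z":0,"turn":0},{"x":-0.15,"y":0,"z":0,"turn":0},{"x":-0.15,"y":0,"z":0,"turn":0},{"x":0,"y":0,"z":0,"turn":0}]' >/dev/null && python3 chk.py &&
python3 -m crank '[{"x":-0.15,"y":0,"z":0,"turn":0},{"x":-0.15,"y":0,"z":0,"turn":0},{"x":-0.15,"y":0,"z":0,"turn":0},{"x":-0.15,"y":0,"z":0,"turn":0},{"x":0,"y":0,"z":0,"turn":0}]' >/dev/null && python3 chk.py &&
python3 -m crank '[{"x":-0.15,"y":0,"z":0,"turn":0},{"x":-0.15,"y":0,"z":0,"turn":0},{"x":-0.15,"y":0,"z":0,"turn":0},{"x":-0.15,"y":0,"z":0,"turn":0},{"x":0,"y":0,"z":0,"turn":0}]' >/dev/null && python3 chk.py
```

```text
p [0.4491 0.1835 0.0225] f [ 0.9 -0.4 -2.4]
  p [0.456  0.1833 0.0225] f [-0.1  0.1 -2.9]
  p [0.4619 0.183  0.0225] f [ 0.4 -0.1 -2.5]
  p [0.465  0.1829 0.0225] f [-1.2 -0.5 -3.2]
  p [0.4681 0.1827 0.0226] f [ 0.3 -0.2 -2.7]
  p [0.471  0.1826 0.0226] f [-0.4 -0.3 -2.4]
  p [0.4772 0.1823 0.0226] f [ 0.6 -1.1 -2.3]
  p [0.4832 0.1821 0.0226] f [-0.4  0.1 -1.5]
  p [0.4892 0.1819 0.0226] f [ 0.3 -0.4 -2.7]
```

```bash
python3 -m crank '[{"x":-0.15,"y":0,"z":0,"turn":0},{"x":-0.15,"y":0,"z":0,"turn":0},{"x":-0.15,"y":0,"z":0,"turn":0},{"x":-0.1,"y":0,"z":0,"turn":0},{"x":0,"y":0,"z":0,"turn":0}]' >/dev/null; python3 chk.py &&
python3 -m crank '[{"x":-0.1,"y":0,"z":0,"turn":0},{"x":-0.1,"y":0,"z":0,"turn":0},{"x":-0.1,"y":0,"z":0,"turn":0},{"x":0,"y":0,"z":0,"turn":0}]' >/dev/null && python3 chk.py &&
python3 -m crank '[{"x":-0.1,"y":0,"z":0,"turn":0},{"x":-0.1,"y":0,"z":0,"turn":0},{"x":0,"y":0,"z":0,"turn":0}]' >/dev/null && python3 chk.py &&
python3 -m crank '[{"x":-0.1,"y":0,"z":0,"turn":0},{"x":-0.1,"y":0,"z":0,"turn":0},{"x":0,"y":0,"z":0,"turn":0}]' >/dev/null && python3 chk.py &&
python3 -m crank '[{"x":-0.1,"y":0,"z":0,"turn":0},{"x":0,"y":0,"z":0,"turn":0},{"x":0,"y":0,"z":0,"turn":0}]' >/dev/null && python3 chk.py &&
python3 -m crank '[{"x":-0.1,"y":0,"z":0,"turn":0},{"x":0,"y":0,"z":0,"turn":0},{"x":0,"y":0,"z":0,"turn":0}]' >/dev/null && python3 chk.py &&
python3 -m crank '[{"x":-0.1,"y":0,"z":0,"turn":0},{"x":0,"y":0,"z":0,"turn":0},{"x":0,"y":0,"z":0,"turn":0}]' >/dev/null && python3 chk.py
```

```text
p [0.4946 0.1816 0.0225] f [-0.7  0.  -2.2]
  p [0.4976 0.1815 0.0225] f [ 0.7 -0.1 -3.1]
  p [0.4996 0.1814 0.0226] f [ 0.4 -0.4 -1.8]
  p [0.5011 0.1814 0.0224] f [-2.9 -0.1 -1.1]
  p [0.5023 0.1813 0.0224] f [-2.   0.1 -2.7]
  p [0.5035 0.1812 0.0225] f [-1.7 -0.5 -4.2]
  p [0.504  0.1812 0.0225] f [-3.8  0.5 -1.7]
```

All four plates are gauged. Now I'll stand the gauge back on its mat.

```bash
python3 -m crank '[{"x":1.5,"y":0,"z":0,"turn":0},{"x":2.5,"y":0,"z":0,"turn":0},{"x":2.3,"y":0,"z":0,"turn":0},{"x":0.1,"y":-3,"z":0,"turn":0},{"x":0,"y":-4.5,"z":0,"turn":0}]' >/dev/null
python3 -m crank '[{"x":0,"y":-4,"z":0,"turn":0},{"x":0,"y":-2.6,"z":0,"turn":0},{"x":0,"y":0,"z":0,"turn":0},{"x":0,"y":0,"z":0.2,"turn":0},{"x":0,"y":0,"z":0,"turn":0}]'
python3 -m crank '[{"x":0,"y":0,"z":0.1,"turn":0},{"x":0,"y":0,"z":0.05,"turn":0},{"x":0,"y":0,"z":0,"turn":0},{"x":0,"y":0,"z":0,"turn":0}]'
```

```text
time: 39.5
tool_pos: [0.4348, 0.0435, 0.0204]
tool_rot: [0.0, 0.021, 1.0, 0.0]
contact_force: [-0.4, -0.2, -2.5]
gripper_width: 0.207
grasp_force: 60.8
time: 39.9
tool_pos: [0.4345, 0.0433, 0.019]
tool_rot: [-0.0, 0.021, 1.0, 0.0]
contact_force: [0.1, -0.4, -2.9]
gripper_width: 0.203
grasp_force: 61.0
```

```bash
python3 -m crank '[{"x":0,"y":0,"z":0,"turn":0},{"x":0,"y":0,"z":0,"turn":0},{"x":0,"y":0,"z":0,"turn":0},{"x":0,"y":0,"z":-1,"turn":0},{"x":0,"y":0,"z":-3,"turn":0}]' 75
python3 -m crank '[{"x":0,"y":0,"z":-4,"turn":0},{"x":0,"y":0,"z":-4.5,"turn":0},{"x":-1.35,"y":-1.83,"z":-2,"turn":0},{"x":-2.7,"y":-3.66,"z":0,"turn":0},{"x":-2.7,"y":-3.66,"z":0,"turn":0}]'
python3 -m crank '[{"x":-2.7,"y":-3.66,"z":0,"turn":0},{"x":-2.7,"y":-3.66,"z":0,"turn":0},{"x":-1.35,"y":-1.83,"z":0,"turn":0},{"x":0,"y":0,"z":0,"turn":0},{"x":0,"y":0,"z":0,"turn":0}]'
python3 - <<'E'
from h import *
s=manip.state();q=s['tool_rot'];print(s['tool_pos'],np.degrees(2*np.arctan2(q[2],q[1])),s['joint_pos'].round(2))
im,d,K,T=grab('wrist');W=cloud(d,K,T);h=W[...,2]
for r in rects(W,im,(h>.02)&(h<.027)&(W[...,0]>.45),150): print('w',*r)
t=grab('top','t5.png');W=cloud(t[1],t[2],t[3]);h=W[...,2];S=cv2.cvtColor(t[0],cv2.COLOR_RGB2HSV)[...,1]
for r in rects(W,t[0],(h>.0195)&(h<.027)&(W[...,0]<.61)&(S<60)&(W[...,0]>.4)): print(*r)
cv2.imwrite('pics/t5c.png',cv2.resize(cv2.imread('pics/t5.png')[120:260,110:410],None,fx=2.6,fy=2.6))
E
```

```text
time: 40.4
tool_pos: [0.432, 0.0432, 0.0572]
tool_rot: [-0.003, 0.021, 1.0, 0.0]
contact_force: [0.1, -0.2, 0.7]
gripper_width: 0.747
grasp_force: 0.0
time: 40.9
tool_pos: [0.4999, -0.0523, 0.1669]
tool_rot: [0.002, 0.02, 1.0, -0.0]
contact_force: [1.0, 0.6, 0.2]
gripper_width: 0.751
grasp_force: 0.0
time: 41.4
tool_pos: [0.5616, -0.1455, 0.1644]
tool_rot: [-0.0, 0.021, 1.0, 0.0]
contact_force: [0.5, 0.1, -0.0]
gripper_width: 0.745
grasp_force: 0.0
[ 0.56163234 -0.14548706  0.16437824] 177.5662273266244 [-0.38 -0.    1.78  0.    1.36 -1.91]
w [365. 175.] 15248 [563.5 -65.1] [295.  91.] 87.6 24.4 27.0
w [ 28. 238.] 202 [ 610.6 -353.6] [31. 16.] 34.5 23.5 27.0
[210. 157.] 232 [568.9 178.3] [44. 80.] 88.2 23.4 26.9
[244. 158.] 225 [567.   67.5] [44. 87.] 87.4 23.4 27.0
[273. 160.] 242 [564.6 -30.6] [44. 88.] 87.4 23.2 27.0
[462. 163.] 40 [ 571.4 -657.4] [40. 22.] 21.5 22.5 26.7
```

View pics/t5c.png

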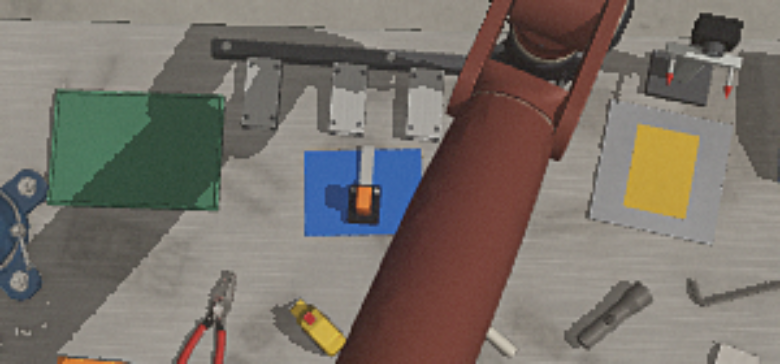

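The crop shows the gauge standing on the mat at (365,205). Plate_3 is hidden by the arm, so I'll check it with the wrist camera before descending.

```bash
python3 - <<'E'
from h import *
im,d,K,T=grab('wrist','w5.png');W=cloud(d,K,T);h=W[...,2]
m=((h>.021)&(h<.027)&(W[...,0]>.45)&(W[...,0]<.605)).astype(np.uint8); m=cv2.morphologyEx(m,cv2.MORPH_OPEN,np.ones((5,5)))
for r in rects(W,im,m,150): print('w',*r)
E
```

```text
w [253. 172.] 5301 [ 559.9 -145.9] [44. 90.] 87.6 24.5 27.0
w [387. 169.] 5109 [562.5 -31.4] [45. 86.] 87.7 24.5 27.0
w [493. 171.] 3340 [563.7  60.7] [83. 37.] 1.0 24.4 26.9
```

View pics/w5.png

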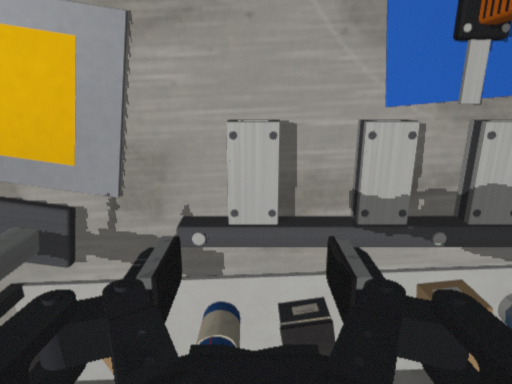

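Plate_3 is at (253,172), measured 44x90 mm, and the gripper is centred over it. Descend and grip.

```bash
python3 -m crank '[{"x":0.1,"y":0,"z":3,"turn":0},{"x":0,"y":0,"z":4.5,"turn":0},{"x":0,"y":0,"z":4.5,"turn":0},{"x":0,"y":0,"z":3,"turn":0},{"x":0,"y":0,"z":1,"turn":0}]' 75
python3 -m crank '[{"x":0,"y":0,"z":0.1,"turn":0},{"x":0,"y":0,"z":0,"turn":0},{"x":0,"y":0,"z":0,"turn":0}]'
python3 -m crank '[{"x":0,"y":0,"z":0,"turn":0},{"x":0,"y":0,"z":0,"turn":0},{"x":0,"y":0,"z":0,"turn":0},{"x":0,"y":0,"z":0,"turn":0},{"x":0,"y":0,"z":0,"turn":0}]' 0
```

```text
time: 42.05
tool_pos: [0.5573, -0.1431, 0.0001]
tool_rot: [-0.003, 0.02, 1.0, 0.001]
contact_force: [-0.5, -0.8, 0.4]
gripper_width: 0.751
grasp_force: 0.0
time: 42.35
tool_pos: [0.5627, -0.146, 0.0057]
tool_rot: [0.002, 0.021, 1.0, -0.001]
contact_force: [-0.4, 0.5, 0.1]
gripper_width: 0.753
grasp_force: 0.0
time: 42.85
tool_pos: [0.562, -0.1458, 0.0052]
tool_rot: [0.001, 0.021, 1.0, -0.0]
contact_force: [-1.9, 0.8, 6.6]
gripper_width: 0.5
grasp_force: 64.9
```

```bash
python3 -m crank '[{"x":0,"y":0,"z":-2,"turn":0},{"x":0,"y":0,"z":-4,"turn":0},{"x":0.3,"y":0,"z":-4,"turn":0},{"x":2,"y":0,"z":-2.8,"turn":0},{"x":3,"y":-2,"z":0,"turn":0}]'
python3 -m crank '[{"x":1,"y":-3.5,"z":0,"turn":0},{"x":0,"y":-4.5,"z":0,"turn":0},{"x":0,"y":-4.2,"z":0,"turn":0.04},{"x":0,"y":-3.2,"z":0,"turn":0.05},{"x":0,"y":-1.7,"z":0,"turn":0.046}]'
python3 -m crank '[{"x":0,"y":0,"z":0,"turn":0},{"x":0,"y":0,"z":0,"turn":0},{"x":0,"y":0,"z":0,"turn":0}]'
python3 - <<'E'
from h import *
s=manip.state();q=s['tool_rot'];print(np.degrees(2*np.arctan2(q[2],q[1])),s['joint_pos'].round(2))
im,d,K,T=grab('wrist','w6.png');W=cloud(d,K,T);h=W[...,2]
hsv=cv2.cvtColor(im,cv2.COLOR_RGB2HSV)
t=grab('top','t6.png');W=cloud(t[1],t[2],t[3]);hsv=cv2.cvtColor(t[0],cv2.COLOR_RGB2HSV);m=(hsv[...,0]<8)&(hsv[...,1]>150)&(W[...,0]>.5)&(W[...,1]<-.28)&(W[...,2]>.1)
for r in rects(W,t[0],m,3): print(*r)
E
```

```text
time: 43.35
tool_pos: [0.5104, -0.1636, 0.1373]
tool_rot: [0.005, 0.019, 1.0, -0.002]
contact_force: [-0.3, -1.3, -2.3]
gripper_width: 0.5
grasp_force: 63.7
time: 43.85
tool_pos: [0.4864, -0.3358, 0.1311]
tool_rot: [0.0, 0.091, 0.996, -0.0]
contact_force: [0.0, -0.0, -1.5]
gripper_width: 0.502
grasp_force: 63.7
time: 44.15
tool_pos: [0.4871, -0.332, 0.1307]
tool_rot: [-0.0, 0.088, 0.996, 0.0]
contact_force: [1.3, -0.5, -2.7]
gripper_width: 0.5
grasp_force: 63.7
169.90190566072044 [-0.72  0.05  1.79  0.    1.3  -2.12]
[367. 149.] 7 [ 574.7 -314.7] [6. 8.] 79.9 142.7 145.1
```

View pics/w6.png

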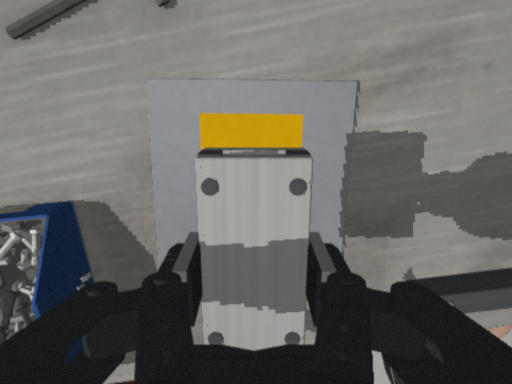

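The plate is level over the mark, with its front edge at (255,152). I'll make a small correction, then hold it still for over 2 s.

```bash
python3 -m crank '[{"x":-0.2,"y":-0.1,"z":-0.15,"turn":0},{"x":-0.2,"y":-0.13,"z":-0.1,"turn":0},{"x":0,"y":0,"z":0,"turn":0},{"x":0,"y":0,"z":0,"turn":0},{"x":0,"y":0,"z":0,"turn":0}]' >/dev/null; python3 chk.py
python3 -m crank '[{"x":0,"y":0,"z":0,"turn":0},{"x":0,"y":0,"z":0,"turn":0},{"x":0,"y":0,"z":0,"turn":0},{"x":0,"y":0,"z":0,"turn":0},{"x":0,"y":0,"z":0,"turn":0}]' >/dev/null
python3 -m crank '[{"x":0,"y":0,"z":0,"turn":0},{"x":0,"y":0,"z":0,"turn":0},{"x":0,"y":0,"z":0,"turn":0},{"x":0,"y":0,"z":0,"turn":0},{"x":0,"y":0,"z":0,"turn":0}]' >/dev/null
python3 -m crank '[{"x":0,"y":0,"z":0,"turn":0},{"x":0,"y":0,"z":0,"turn":0},{"x":0,"y":0,"z":0,"turn":0},{"x":0,"y":0,"z":0,"turn":0},{"x":0,"y":0,"z":0,"turn":0}]' >/dev/null
python3 -m crank '[{"x":0,"y":0,"z":0,"turn":0},{"x":0,"y":0,"z":0,"turn":0},{"x":0,"y":0,"z":0,"turn":0},{"x":0,"y":0,"z":0,"turn":0},{"x":0,"y":0,"z":0,"turn":0}]' >/dev/null
python3 -m crank '[{"x":0,"y":0,"z":0,"turn":0},{"x":0,"y":0,"z":0,"turn":0},{"x":0,"y":0,"z":0,"turn":0},{"x":0,"y":0,"z":0,"turn":0},{"x":0,"y":0,"z":0,"turn":0}]' >/dev/null; python3 chk.py
python3 - <<'E'
from h import *
im,d,K,T=grab('wrist','w7.png');W=cloud(d,K,T);h=W[...,2]
for r in rects(W,im,(abs(h-.15)<.02)&(np.arange(384)[:,None]<230),150): print('w',*r)
E
```

```text
p [ 0.4906 -0.3363  0.1335] f [-0.4 -0.5 -1.9]
  p [ 0.4906 -0.3364  0.1335] f [ 0.1 -0.2 -1.7]
w [253. 188.] 9448 [ 458.3 -331.4] [44. 30.] 79.7 152.8 155.9
```

```bash
python3 -m crank '[{"x":0,"y":0,"z":2.5,"turn":0},{"x":0,"y":0,"z":3.5,"turn":0},{"x":0,"y":0,"z":3.5,"turn":0},{"x":0,"y":0,"z":2,"turn":0},{"x":0,"y":0,"z":0.3,"turn":0}]' >/dev/null; python3 chk.py
python3 -m crank '[{"x":0,"y":0,"z":0.3,"turn":0},{"x":0,"y":0,"z":0.15,"turn":0},{"x":0,"y":0,"z":0,"turn":0},{"x":0,"y":0,"z":0,"turn":0},{"x":0,"y":0,"z":0,"turn":0}]' >/dev/null; python3 chk.py
python3 -m crank '[{"x":0,"y":0,"z":0.1,"turn":0},{"x":0,"y":0,"z":0,"turn":0},{"x":0,"y":0,"z":0,"turn":0}]' >/dev/null; python3 chk.py
```

```text
p [ 0.4883 -0.3344  0.0117] f [-0.9  0.2 -3. ]
  p [ 0.4911 -0.3368  0.012 ] f [-0.2  0.8 -2.6]
  p [ 0.4905 -0.3363  0.01  ] f [-0.5  0.4 -3.1]
```

```bash
python3 -m crank '[{"x":0,"y":0,"z":0.1,"turn":0},{"x":0,"y":0,"z":0.04,"turn":0},{"x":0,"y":0,"z":0,"turn":0},{"x":0,"y":0,"z":0,"turn":0}]' >/dev/null; python3 chk.py
python3 -m crank '[{"x":0,"y":0,"z":0,"turn":0},{"x":0,"y":0,"z":0,"turn":0},{"x":0,"y":0,"z":0,"turn":0},{"x":0,"y":0,"z":-1,"turn":0},{"x":0,"y":0,"z":-3,"turn":0}]' 75
python3 -m crank '[{"x":0,"y":0,"z":-4.5,"turn":0},{"x":0,"y":0,"z":-4.5,"turn":0},{"x":0,"y":0,"z":-2.5,"turn":0},{"x":0,"y":3,"z":0,"turn":-0.05},{"x":0,"y":4,"z":0,"turn":-0.05}]' >/dev/null;
python3 -m crank '[{"x":0,"y":4.5,"z":0,"turn":-0.036},{"x":0,"y":4.5,"z":0,"turn":0},{"x":0,"y":4.5,"z":0,"turn":0},{"x":-2,"y":4,"z":0,"turn":0},{"x":-3.5,"y":3,"z":0,"turn":0}]' >/dev/null;
python3 -m crank '[{"x":-2.5,"y":2,"z":0,"turn":0},{"x":0,"y":0,"z":0,"turn":0},{"x":0,"y":0,"z":0,"turn":0},{"x":0,"y":0,"z":0,"turn":0}]'
cat > look.py <<'E'
from h import *
import sys
s=manip.state();q=s['tool_rot'];yw=2*np.arctan2(q[2],q[1]);print('tcp',s['tool_pos'].round(4),'yaw',round(np.degrees(yw),1),'t',s['time'])
im,d,K,T=grab('wrist',sys.argv[1]);W=cloud(d,K,T);h=W[...,2]
m=((h>.021)&(h<.034)&(W[...,0]>.4)&(W[...,0]<.604)).astype(np.uint8); m=cv2.morphologyEx(m,cv2.MORPH_OPEN,np.ones((5,5)))
for r in rects(W,im,m,400):
    D=r[2]/1000-s['tool_pos'][:2];print('w',*r,'tool dx,dy cm',round(100*(D[0]*np.cos(yw)+D[1]*np.sin(yw)),2),round(100*(D[0]*np.sin(yw)-D[1]*np.cos(yw)),2))
E
python3 look.py w8.png
```

```text
p [ 0.4906 -0.3364  0.0092] f [-3.4  2.7  5.8]
time: 49.5
tool_pos: [0.4884, -0.3345, 0.0459]
tool_rot: [-0.003, 0.089, 0.996, 0.002]
contact_force: [0.4, 0.7, -0.7]
gripper_width: 0.751
grasp_force: 0.0
time: 50.9
tool_pos: [0.5914, -0.0463, 0.1638]
tool_rot: [-0.0, 0.021, 1.0, -0.0]
contact_force: [-0.5, -0.3, 0.6]
gripper_width: 0.75
grasp_force: 0.0
tcp [ 0.5914 -0.0463  0.1638] yaw 177.6 t 50.9
w [271. 138.] 5394 [562.1 -31.2] [44. 85.] 87.4 24.5 27.7 tool dx,dy cm 2.99 1.39
w [389. 136.] 5225 [564.4  66.9] [45. 81.] 87.5 24.4 27.5 tool dx,dy cm 3.18 11.2
w [503. 142.] 1423 [566.1 164. ] [19. 76.] 87.6 24.2 26.9 tool dx,dy cm 3.42 20.9
```

```bash
python3 -m crank '[{"x":2.65,"y":1.39,"z":2,"turn":0},{"x":0,"y":0,"z":4,"turn":0},{"x":0,"y":0,"z":4.5,"turn":0},{"x":0,"y":0,"z":3.5,"turn":0},{"x":0,"y":0,"z":1,"turn":0}]' 75 >/dev/null
python3 -m crank '[{"x":0,"y":0,"z":0.6,"turn":0},{"x":0,"y":0,"z":0.2,"turn":0},{"x":0,"y":0,"z":0,"turn":0},{"x":0,"y":0,"z":0,"turn":0},{"x":0,"y":0,"z":0,"turn":0}]'
python3 -m crank '[{"x":0,"y":0,"z":0,"turn":0},{"x":0,"y":0,"z":0,"turn":0},{"x":0,"y":0,"z":0,"turn":0},{"x":0,"y":0,"z":0,"turn":0},{"x":0,"y":0,"z":0,"turn":0}]' 0
```

```text
time: 51.95
tool_pos: [0.5672, -0.031, 0.0071]
tool_rot: [0.001, 0.021, 1.0, -0.0]
contact_force: [-0.8, 0.4, -0.4]
gripper_width: 0.749
grasp_force: 0.0
time: 52.45
tool_pos: [0.5664, -0.0308, 0.0066]
tool_rot: [0.0, 0.021, 1.0, 0.0]
contact_force: [-2.4, 0.1, 5.7]
gripper_width: 0.499
grasp_force: 64.6
```

```bash
python3 - <<'E'
from h import *
z=np.load('top0.npz');W=cloud(z['d'],z['K'],z['T']);x,y,h=W[...,0],W[...,1],W[...,2]
for a in (.02,.05,.08):
    m=(h>a)&(x>.42)&(x<.58)&(y>.36)&(y<.6);print(a,'ymin',np.nanmin(y[m]) if m.any() else None)
E
python3 -m crank '[{"x":0,"y":0,"z":-2,"turn":0},{"x":0,"y":0,"z":-4,"turn":0},{"x":0,"y":0,"z":-4,"turn":0},{"x":1.5,"y":2,"z":0,"turn":-0.038},{"x":2,"y":4,"z":0,"turn":0}]' >/dev/null
python3 -m crank '[{"x":1.5,"y":4.5,"z":0,"turn":0},{"x":1.5,"y":4.5,"z":0,"turn":0},{"x":1,"y":4.5,"z":0,"turn":0},{"x":0.5,"y":4.5,"z":0,"turn":0},{"x":0,"y":4.5,"z":0,"turn":0}]' >/dev/null
python3 -m crank '[{"x":0,"y":4.5,"z":0,"turn":0},{"x":0,"y":3,"z":0,"turn":0},{"x":0,"y":0,"z":0,"turn":0},{"x":0,"y":0,"z":0,"turn":0},{"x":0,"y":0,"z":0,"turn":0}]'
```

```text
0.02 ymin 0.423220793181265
0.05 ymin 0.48733959886855566
0.08 ymin 0.48733959886855566
time: 53.95
tool_pos: [0.4876, 0.3289, 0.1046]
tool_rot: [-0.001, 0.002, 1.0, -0.001]
contact_force: [0.8, -0.4, -3.6]
gripper_width: 0.5
grasp_force: 63.6
```

```bash
python3 -m crank '[{"x":-1.15,"y":3.6,"z":0,"turn":0},{"x":0,"y":3.66,"z":0,"turn":0},{"x":0,"y":0,"z":3,"turn":0},{"x":0,"y":0,"z":3.5,"turn":0},{"x":0,"y":0,"z":1.8,"turn":0}]' >/dev/null
python3 -m crank '[{"x":0,"y":0,"z":0.5,"turn":0},{"x":0,"y":0,"z":0,"turn":0},{"x":0,"y":0,"z":0,"turn":0},{"x":0,"y":0,"z":0,"turn":0},{"x":0,"y":0,"z":0,"turn":0}]' >/dev/null; python3 chk.py
```

```text
p [0.501  0.4032 0.0194] f [-0.1 -0.5 -3.3]
```

```bash
python3 -m crank '[{"x":0,"y":0,"z":0.4,"turn":0},{"x":0,"y":0,"z":0.35,"turn":0},{"x":0,"y":0,"z":0,"turn":0},{"x":0,"y":0,"z":0,"turn":0}]' >/dev/null; python3 chk.py
python3 -m crank '[{"x":0,"y":0,"z":0.12,"turn":0},{"x":0,"y":0,"z":0,"turn":0},{"x":0,"y":0,"z":0,"turn":0}]' >/dev/null; python3 chk.py
```

```text
p [0.5003 0.4029 0.0106] f [ 0.8  0.1 -0. ]
  p [0.5004 0.4029 0.0106] f [-3.  -2.3  7.1]
```

```bash
python3 -m crank '[{"x":0,"y":0,"z":0,"turn":0},{"x":0,"y":0,"z":0,"turn":0},{"x":0,"y":0,"z":0,"turn":0},{"x":0,"y":0,"z":-1,"turn":0},{"x":0,"y":0,"z":-3,"turn":0}]' 75 >/dev/null
python3 -m crank '[{"x":0,"y":0,"z":-4.5,"turn":0},{"x":0,"y":0,"z":-4.5,"turn":0},{"x":0,"y":-2,"z":-3,"turn":0},{"x":0,"y":-4,"z":0,"turn":0},{"x":0,"y":-4.5,"z":0,"turn":0}]' >/dev/null;
python3 -m crank '[{"x":0,"y":-4.5,"z":0,"turn":0},{"x":-1,"y":-4.5,"z":0,"turn":0},{"x":-2,"y":-4.5,"z":0,"turn":0},{"x":-2,"y":-4.5,"z":0,"turn":0.038},{"x":-2,"y":-4,"z":0,"turn":0}]' >/dev/null;
python3 -m crank '[{"x":0,"y":-1,"z":0,"turn":0},{"x":0,"y":0,"z":0,"turn":0},{"x":0,"y":0,"z":0,"turn":0},{"x":0,"y":0,"z":0,"turn":0}]' >/dev/null; python3 look.py w9.png
```

```text
tcp [0.5663 0.068  0.169 ] yaw 177.7 t 57.55
w [253. 170.] 4602 [564.   66.9] [44. 81.] 87.6 24.6 27.2 tool dx,dy cm 0.22 -0.12
w [381. 167.] 4440 [566.3 177.5] [45. 77.] 87.6 24.5 27.5 tool dx,dy cm 0.44 10.94
```

```bash
python3 -m crank '[{"x":-0.2,"y":-0.1,"z":2.5,"turn":0},{"x":0,"y":0,"z":4,"turn":0},{"x":0,"y":0,"z":4.5,"turn":0},{"x":0,"y":0,"z":3.5,"turn":0},{"x":0,"y":0,"z":1,"turn":0}]' 75 >/dev/null
python3 -m crank '[{"x":0,"y":0,"z":0.5,"turn":0},{"x":0,"y":0,"z":0.25,"turn":0},{"x":0,"y":0,"z":0,"turn":0},{"x":0,"y":0,"z":0,"turn":0},{"x":0,"y":0,"z":0,"turn":0}]'
python3 -m crank '[{"x":0,"y":0,"z":0,"turn":0},{"x":0,"y":0,"z":0,"turn":0},{"x":0,"y":0,"z":0,"turn":0},{"x":0,"y":0,"z":0,"turn":0},{"x":0,"y":0,"z":0,"turn":0}]' 0
```

```text
time: 58.6
tool_pos: [0.5699, 0.0655, 0.0079]
tool_rot: [0.001, 0.021, 1.0, 0.0]
contact_force: [0.1, 0.4, -0.7]
gripper_width: 0.751
grasp_force: 0.0
time: 59.1
tool_pos: [0.5692, 0.0657, 0.0076]
tool_rot: [0.0, 0.021, 1.0, 0.0]
contact_force: [-2.1, 0.5, 5.5]
gripper_width: 0.498
grasp_force: 64.0
```

```bash
python3 -m crank '[{"x":0,"y":0,"z":-2,"turn":0},{"x":0,"y":0,"z":-4,"turn":0},{"x":0,"y":0,"z":-4,"turn":0},{"x":2,"y":2,"z":0,"turn":0},{"x":3,"y":3.5,"z":0,"turn":0}]' >/dev/null
python3 -m crank '[{"x":2.8,"y":3.7,"z":0,"turn":0},{"x":0,"y":4.5,"z":0,"turn":0},{"x":0,"y":4,"z":0,"turn":-0.038},{"x":0,"y":2,"z":0,"turn":0},{"x":0,"y":0,"z":0,"turn":0}]' >/dev/null
python3 -m crank '[{"x":0,"y":0,"z":0,"turn":0},{"x":0,"y":0,"z":0,"turn":0},{"x":0,"y":0,"z":0,"turn":0}]'
```

```text
time: 60.4
tool_pos: [0.4983, 0.2645, 0.1061]
tool_rot: [-0.0, 0.003, 1.0, -0.0]
contact_force: [-0.0, 0.4, -3.4]
gripper_width: 0.499
grasp_force: 63.1
```

Down from .1061 to .0116 is 9.45 cm.

```bash
python3 -m crank '[{"x":0,"y":0,"z":2.5,"turn":0},{"x":0,"y":0,"z":3.5,"turn":0},{"x":0,"y":0,"z":2,"turn":0},{"x":0,"y":0,"z":0.8,"turn":0},{"x":0,"y":0,"z":0.3,"turn":0}]' >/dev/null
python3 -m crank '[{"x":0,"y":0,"z":0.2,"turn":0},{"x":0,"y":0,"z":0,"turn":0},{"x":0,"y":0,"z":0,"turn":0},{"x":0,"y":0,"z":0,"turn":0}]' >/dev/null; python3 chk.py &&
python3 -m crank '[{"x":0,"y":0,"z":0.12,"turn":0},{"x":0,"y":0,"z":0,"turn":0},{"x":0,"y":0,"z":0,"turn":0}]' >/dev/null; python3 chk.py
```

```text
p [0.4989 0.2659 0.0144] f [-0.5 -0.5 -1.4]
  p [0.4982 0.2657 0.0122] f [-0.2  0.1 -1.9]
```

```bash
python3 -m crank '[{"x":0,"y":0,"z":0.1,"turn":0},{"x":0,"y":0,"z":0,"turn":0},{"x":0,"y":0,"z":0,"turn":0}]' >/dev/null; python3 chk.py
python3 -m crank '[{"x":0,"y":0,"z":0,"turn":0},{"x":0,"y":0,"z":0,"turn":0},{"x":0,"y":0,"z":0,"turn":0},{"x":0,"y":0,"z":-1,"turn":0},{"x":0,"y":0,"z":-3,"turn":0}]' 75 >/dev/null
python3 -m crank '[{"x":0,"y":0,"z":-4.5,"turn":0},{"x":0,"y":0,"z":-4.5,"turn":0},{"x":-1,"y":-1,"z":-3,"turn":0},{"x":-3,"y":-3,"z":0,"turn":0.038},{"x":-3.2,"y":-3.5,"z":0,"turn":0}]' >/dev/null
python3 -m crank '[{"x":0,"y":-1.2,"z":0,"turn":0},{"x":0,"y":0,"z":0,"turn":0},{"x":0,"y":0,"z":0,"turn":0},{"x":0,"y":0,"z":0,"turn":0}]' >/dev/null;python3 look.py w10.png
```

```text
p [0.4984 0.2657 0.0116] f [-1.1 -0.8  2.2]
tcp [0.5673 0.1783 0.1711] yaw 177.7 t 63.3
w [504.  92.] 1548 [499.6 380.4] [91. 15.] 8.7 27.8 31.7 tool dx,dy cm 7.58 19.92
w [358.  83.] 6511 [497.6 265.1] [45. 90.] 90.0 28.4 31.3 tool dx,dy cm 7.31 8.39
w [254. 171.] 4289 [566.1 177.6] [44. 76.] 87.7 24.5 28.4 tool dx,dy cm 0.11 -0.07
```

```bash
python3 -m crank '[{"x":-0.5,"y":-0.07,"z":2.5,"turn":0},{"x":0,"y":0,"z":4,"turn":0},{"x":0,"y":0,"z":4.5,"turn":0},{"x":0,"y":0,"z":3.5,"turn":0},{"x":0,"y":0,"z":1.2,"turn":0}]' 75 >/dev/null
python3 -m crank '[{"x":0,"y":0,"z":0.5,"turn":0},{"x":0,"y":0,"z":0.25,"turn":0},{"x":0,"y":0,"z":0,"turn":0},{"x":0,"y":0,"z":0,"turn":0},{"x":0,"y":0,"z":0,"turn":0}]'
python3 -m crank '[{"x":0,"y":0,"z":0,"turn":0},{"x":0,"y":0,"z":0,"turn":0},{"x":0,"y":0,"z":0,"turn":0},{"x":0,"y":0,"z":0,"turn":0},{"x":0,"y":0,"z":0,"turn":0}]' 0
```

```text
time: 64.35
tool_pos: [0.5742, 0.1765, 0.0084]
tool_rot: [0.001, 0.021, 1.0, 0.0]
contact_force: [-0.3, 0.6, 0.7]
gripper_width: 0.75
grasp_force: 0.0
time: 64.85
tool_pos: [0.5735, 0.1766, 0.0079]
tool_rot: [0.0, 0.021, 1.0, 0.0]
contact_force: [-2.0, -0.4, 4.9]
gripper_width: 0.501
grasp_force: 64.1
```

```bash
python3 -m crank '[{"x":0,"y":0,"z":-2,"turn":0},{"x":0,"y":0,"z":-4,"turn":0},{"x":0,"y":0,"z":-4,"turn":0},{"x":2.5,"y":2,"z":0,"turn":0},{"x":3,"y":3.5,"z":0,"turn":0}]' >/dev/null
python3 -m crank '[{"x":2.65,"y":3.7,"z":0,"turn":0},{"x":0,"y":4,"z":0,"turn":0},{"x":0,"y":2.22,"z":0,"turn":-0.038},{"x":0,"y":0,"z":0,"turn":0},{"x":0,"y":0,"z":0,"turn":0}]' >/dev/null
python3 -m crank '[{"x":0,"y":0,"z":0,"turn":0},{"x":0,"y":0,"z":0,"turn":0},{"x":0,"y":0,"z":0,"turn":0}]'
python3 - <<'E'
from h import *
im,d,K,T=grab('wrist','w11.png');W=cloud(d,K,T);h=W[...,2]
m=((h>.022)&(h<.034)&(W[...,0]>.4)&(W[...,0]<.58)).astype(np.uint8)
for r in rects(W,im,m,200): print(*r)
E
```

```text
time: 66.15
tool_pos: [0.4983, 0.3329, 0.1066]
tool_rot: [-0.0, 0.003, 1.0, -0.0]
contact_force: [0.3, -0.2, -2.0]
gripper_width: 0.497
grasp_force: 63.2
[496.  67.] 845 [418.9 484.6] [44.  8.] 34.7 26.3 34.0
[461. 115.] 515 [444.1 466.5] [14. 17.] 6.6 25.0 32.4
[154. 190.] 7984 [497.4 265.1] [45. 90.] 89.3 28.6 31.5
[357. 191.] 8100 [498.3 402.2] [44. 90.] 89.8 28.5 31.3
```

View pics/w11.png

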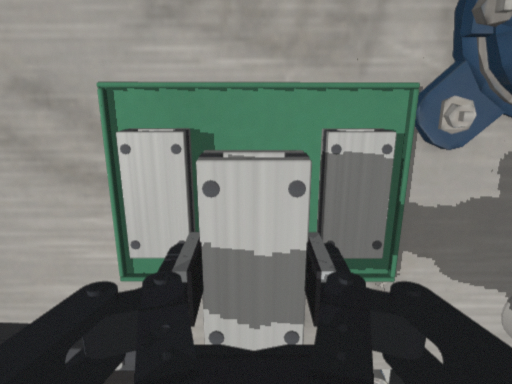

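Both placed plates lie flat in the tray, at (154,190) and (357,191), and the held plate is centred between them. Lower into the slot.

```bash
python3 -m crank '[{"x":0,"y":0.05,"z":2.5,"turn":0},{"x":0,"y":0,"z":3,"turn":0},{"x":0,"y":0,"z":1.5,"turn":0},{"x":0,"y":0,"z":0,"turn":0},{"x":0,"y":0,"z":0,"turn":0}]' >/dev/null; python3 chk.py &&
python3 -m crank '[{"x":0,"y":0,"z":0.8,"turn":0},{"x":0,"y":0,"z":0.8,"turn":0},{"x":0,"y":0,"z":0.5,"turn":0},{"x":0,"y":0,"z":0,"turn":0},{"x":0,"y":0,"z":0,"turn":0}]' >/dev/null; python3 chk.py
```

```text
p [0.4984 0.3343 0.0372] f [-0.6  0.3 -2.1]
  p [0.498  0.3342 0.0155] f [-0.3 -0.1 -2.8]
```

```bash
python3 -m crank '[{"x":0,"y":0,"z":0.3,"turn":0},{"x":0,"y":0,"z":0.1,"turn":0},{"x":0,"y":0,"z":0,"turn":0},{"x":0,"y":0,"z":0,"turn":0}]' >/dev/null; python3 chk.py &&
python3 -m crank '[{"x":0,"y":0,"z":0,"turn":0},{"x":0,"y":0,"z":0,"turn":0},{"x":0,"y":0,"z":0,"turn":0},{"x":0,"y":0,"z":-0.5,"turn":0},{"x":0,"y":0,"z":-1,"turn":0}]' 57 >/dev/null; python3 chk.py
python3 -m crank '[{"x":0,"y":0,"z":-2,"turn":0},{"x":0,"y":0,"z":-4,"turn":0},{"x":0,"y":0,"z":-4.5,"turn":0},{"x":0,"y":0,"z":-4.5,"turn":0},{"x":4,"y":0,"z":0,"turn":0}]' >/dev/null
python3 -m crank '[{"x":4,"y":0,"z":0,"turn":0},{"x":2,"y":0,"z":0,"turn":0},{"x":0,"y":0,"z":0,"turn":0},{"x":0,"y":0,"z":0,"turn":0},{"x":0,"y":0,"z":0,"turn":0}]'
python3 - <<'E'
from h import *
t=grab('top','t9.png');W=cloud(t[1],t[2],t[3]);h=W[...,2];hsv=cv2.cvtColor(t[0],cv2.COLOR_RGB2HSV);H,S=hsv[...,0],hsv[...,1]
for r in rects(W,t[0],(h>.02)&(h<.034)&(W[...,0]<.6)&(S<70)&(W[...,0]>.4)&(abs(W[...,1])<.45)): print(*r)
for r in rects(W,t[0],(H<14)&(S>150)&(h>.04)&(h<.07)&(W[...,0]<.6)&(abs(W[...,1])<.3),15): print('g',*r)
cv2.imwrite('pics/t9c.png',cv2.resize(cv2.imread('pics/t9.png')[120:260,110:410],None,fx=2.6,fy=2.6))
E
```

```text
p [0.4983 0.3343 0.012 ] f [-0.6 -0.4 -0.9]
  p [0.4975 0.3339 0.0265] f [0.8 0.  0.7]
time: 69.1
tool_pos: [0.3991, 0.3347, 0.1774]
tool_rot: [0.001, 0.002, 1.0, 0.0]
contact_force: [0.7, 0.3, 0.9]
gripper_width: 0.572
grasp_force: 0.0
[162. 175.] 328 [498.8 334.3] [45. 88.] 89.6 27.1 34.0
[182. 176.] 353 [499.5 265.7] [45. 92.] 89.2 27.4 33.9
[366. 184.] 345 [ 489.4 -335.8] [44. 90.] 80.3 27.0 33.7
g [249. 196.] 54 [433.6  42.9] [28. 16.] 1.4 58.1 66.6
```

View pics/t9c.png

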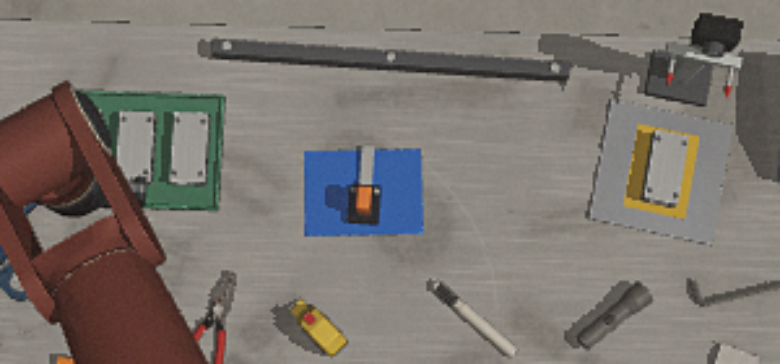

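The top view shows the sound plates at (136,148) and (188,148) in the tray, the pinched plate on the yellow mark at (668,168), and the gauge upright at (365,200). The third tray plate is under the arm, so I'll move aside and check it.

```bash
python3 -m crank '[{"x":0,"y":-3,"z":0,"turn":0},{"x":0,"y":-4.5,"z":0,"turn":0},{"x":0,"y":-4.5,"z":0,"turn":0},{"x":0,"y":-4.5,"z":0,"turn":0},{"x":0,"y":-4.5,"z":0,"turn":0}]' >/dev/null
python3 -m crank '[{"x":0,"y":-3,"z":0,"turn":0},{"x":0,"y":0,"z":0,"turn":0},{"x":0,"y":0,"z":0,"turn":0},{"x":0,"y":0,"z":0,"turn":0},{"x":0,"y":0,"z":0,"turn":0}]' | head -2
python3 - <<'E'
from h import *
t=grab('top','t10.png');W=cloud(t[1],t[2],t[3]);h=W[...,2];hsv=cv2.cvtColor(t[0],cv2.COLOR_RGB2HSV);H,S=hsv[...,0],hsv[...,1]
for r in rects(W,t[0],(h>.02)&(h<.034)&(W[...,0]<.6)&(S<70)&(W[...,0]>.4)&(abs(W[...,1])<.45)): print(*r)
for r in rects(W,t[0],(H<14)&(S>150)&(h>.04)&(h<.07)&(W[...,0]<.6)&(abs(W[...,1])<.3),15): print('g',*r)
E
```

```text
time: 70.15
tool_pos: [0.3973, 0.0954, 0.1767]
[141. 175.] 357 [499.5 402.8] [91. 46.] 0.3 27.7 33.8
[161. 176.] 348 [498.7 333.9] [45. 90.] 89.4 27.4 33.8
[182. 176.] 353 [499.8 264.8] [45. 92.] 88.9 27.5 33.8
[366. 184.] 354 [ 489.7 -335.6] [45. 91.] 79.5 26.7 33.8
```

```bash
python3 -c "
from plant import manip
print(manip.job_done())"
```

```text
the job is handed in; nothing more can be done
None
```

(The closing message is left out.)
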